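# Fit plug-in modules into a data logger: isolate, pry open, load, close, switch to run

## Task

Fit the loose plug-in modules into the data logger: first turn its ringed collar clockwise to the end stop at the round dot (isolated), then lever the cover up with the blade of the flat pry tool in the front slot and swing it wide open. Stand every module upright in a bay of its own, close the cover fully, then turn the collar to click in with its pointer at the long broad bar (run), and leave the pry tool lying flat on its rubber mat. Keep the collar at isolated whenever the cover is open, and do not disturb the antenna or the clear junction box.

Things in the scene. Friction and masses are not known exactly. Their poses are not given: they have to be found in the camera images.
- logger: Fixed off-white enclosure, place and yaw vary. Origin: centre of the underside of its box part; x from slotted front to hinge at the back, y left to the collar, z up. Box 130 (x) x 190 (y) x 52 mm, walls and floor 4 mm, open under the cover. Closed wing at y 95 to 195 mm, same height. Three partitions along x, 22 mm high, 3 mm thick, make four bays, each 122 mm long (x), 43 mm wide (y).
- collar (a joint): Angle (rad) of the black ribbed ring (52 mm across, 24 mm high, upright axis) around the fixed steel barrel on the wing. 0 = clockwise end stop seen from above, at the round dot (isolated); grows anticlockwise; clicks at 0, 0.45, 0.90 and 1.35 (other end stop). 0.90 is run, the long broad bar; others have short ticks. Detents pull it to the nearest click with up to 0.15 N m. Starts at any click but isolated.
- collar_grip (a point): Centre of the ring, half-way up, 77 mm above the desk; z up, x through the white pointer rib, which sticks out to 35 mm from the axis (look only). Ring from 65 to 89 mm height; the barrel in it ends at 106 mm, wing top at 52 mm, closed cover top at 57 mm. Grip it across its diameter from above.
- cover (a joint): Cover angle about its hinge, rad: 0 closed, 1.65 fully open (just past upright). The hinge is stiff (0.2 N m friction; lifting at the front edge takes about 2 to 3 N), so the cover stays where it is left.
- cover_hinge (a point): Middle of the hinge axis: back edge of the box, 65 mm behind the origin of the logger, 52 mm up. Axis along logger y.
- cover_edge (a point): Middle of the underside of the cover's front edge, 130 mm from the hinge axis. The cover is an off-white flat plate 130 x 190 x 5 mm that lies on the box walls, flush with them all round; z is the normal of its outer face, at closed x points to the back.
- slot (a point): Centre of the pry slot at the outer front face: a notch in the top of the front wall, 44 mm wide (y) and 12 mm high (40 to 52 mm above the desk), bounded above by the cover's underside. The wall is 4 mm thick there and the space behind it is free. The blade goes in along logger +x.
- bay0 (a point): Centre of the floor of bay 0 (from right to left, 0 is farthest from the collar), 4 mm above the desk; axes as the logger's.
- bay1 (a point): Centre of the floor of bay 1 (from right to left, 0 is farthest from the collar), 4 mm above the desk; axes as the logger's.
- bay2 (a point): Centre of the floor of bay 2 (from right to left, 0 is farthest from the collar), 4 mm above the desk; axes as the logger's.
- bay3 (a point): Centre of the floor of bay 3 (from right to left, 0 is farthest from the collar), 4 mm above the desk; axes as the logger's.
- pry_tool: Flat pry tool, loose, 135 mm long, 70 g: black handle 90 (x) x 24 (y) x 22 mm high, with a steel blade 16 mm wide and 2.5 mm thick that sticks out 45 mm from the +x end at half the handle's height. Origin: under the middle of the handle. Lies on its mat with the blade away from the robot.
- tool_grip (a point): Where to grip the tool: on its centre line, half-way up the handle, 10 mm ahead of the handle's middle; axes as the tool's (x to the blade, z up).
- tool_tip (a point): End of the blade, 80 mm ahead of tool_grip at the same height; axes as the tool's.
- mat_mid (a point): Centre of the top of the tool's black rubber mat, fixed, 210 (x) x 85 (y) x 3 mm; its yaw varies.
- module0_mid (a point): Centre of a loose grey plug-in module, half-way up: 46 (x) x 30 (y) x 30 mm high, 100 g, on a heavy black foot, with three screw heads on top. z up, yaw varies. Two to four of the four modules are present; absent ones read None.
- module1_mid (a point): Centre of a loose grey plug-in module, half-way up: 46 (x) x 30 (y) x 30 mm high, 100 g, on a heavy black foot, with three screw heads on top. z up, yaw varies. Two to four of the four modules are present; absent ones read None.
- module2_mid (a point): Centre of a loose grey plug-in module, half-way up: 46 (x) x 30 (y) x 30 mm high, 100 g, on a heavy black foot, with three screw heads on top. z up, yaw varies. Two to four of the four modules are present; absent ones read None.
- module3_mid (a point): Centre of a loose grey plug-in module, half-way up: 46 (x) x 30 (y) x 30 mm high, 100 g, on a heavy black foot, with three screw heads on top. z up, yaw varies. Two to four of the four modules are present; absent ones read None.
- antenna: Black rod antenna on a round foot, 64 mm across, 182 mm high; origin under the foot. Bystander.
- junction_box: Clear junction box with three white glands on top, 80 x 110 x 65 mm; origin under its centre. Bystander.
Mind the look-alikes: they are no part of the job. Several things have the shape of the pry_tool; the one meant has the colours described above.

How it is judged (in metres and radians):
On the way, in this order (a step that is already met when the one before it is completed fails the run):
1. the collar is turned to the isolated end stop with the cover closed (value of joint collar below 0.12 rad and value of joint cover below 0.05 rad), for 0.2 s.
2. the blade of the pry tool lifts the cover (value of joint cover above 0.12 rad and contact force between pry_tool and cover above 0.2 N), for 0.1 s.
3. the cover stands wide open (value of joint cover above 1.3 rad), for 0.2 s.
4. every module stands upright in a bay of its own (x of module0_mid in the frame of logger between -0.045 and 0.045 m and y of module0_mid in the frame of logger between -0.088 and 0.088 m and z of module0_mid in the frame of logger between 0.014 and 0.024 m and angle between each of module0_mid, module1_mid, module2_mid, module3_mid's own z axis and vertical below 0.2 rad and x of module1_mid in the frame of logger between -0.045 and 0.045 m and y of module1_mid in the frame of logger between -0.088 and 0.088 m and z of module1_mid in the frame of logger between 0.014 and 0.024 m and x of module2_mid in the frame of logger between -0.045 and 0.045 m and y of module2_mid in the frame of logger between -0.088 and 0.088 m and z of module2_mid in the frame of logger between 0.014 and 0.024 m and x of module3_mid in the frame of logger between -0.045 and 0.045 m and y of module3_mid in the frame of logger between -0.088 and 0.088 m and z of module3_mid in the frame of logger between 0.014 and 0.024 m and (y of module1_mid in the frame of module0_mid above 0.022 m or y of module1_mid in the frame of module0_mid below -0.022 m) and (y of module2_mid in the frame of module0_mid above 0.022 m or y of module2_mid in the frame of module0_mid below -0.022 m) and (y of module2_mid in the frame of module1_mid above 0.022 m or y of module2_mid in the frame of module1_mid below -0.022 m) and (y of module3_mid in the frame of module0_mid above 0.022 m or y of module3_mid in the frame of module0_mid below -0.022 m) and (y of module3_mid in the frame of module1_mid above 0.022 m or y of module3_mid in the frame of module1_mid below -0.022 m) and (y of module3_mid in the frame of module2_mid above 0.022 m or y of module3_mid in the frame of module2_mid below -0.022 m)), for 0.2 s.
5. the cover is closed again over the modules (all of step 4 and value of joint cover below 0.05 rad), for 0.2 s.
6. the collar is clicked in at run (value of joint collar between 0.78 and 1.02 rad and value of joint cover below 0.05 rad), for 0.2 s.
At the end, for the whole second after the job is handed in: Every module present stands upright (within 0.2 rad) on the floor of a bay of its own, the cover is closed (under 0.05 rad), the collar is at run (0.90 within 0.12 rad), and the pry tool lies flat at rest with its grip point over the mat (within 90 mm along, 40 mm across of the mat's centre) (all of step 4 and all of step 6 and x of tool_grip in the frame of mat_mid between -0.09 and 0.09 m and y of tool_grip in the frame of mat_mid between -0.04 and 0.04 m and z of tool_grip in the frame of mat_mid between 0.004 and 0.018 m and linear speed of pry_tool below 0.02 m/s and velocity of joint collar below 0.1 rad/s); the robot touches nothing.
It fails at once if the cover is open while the collar is off the isolated stop (value of joint cover above 0.12 rad and value of joint collar above 0.25 rad).
It fails at once if the antenna is moved over 25 mm or tipped (distance of antenna from where it was at the start of the episode above 0.025 m or angle between antenna's own z axis and vertical above 0.3 rad).
It fails at once if the junction box is moved over 25 mm or tipped (distance of junction_box from where it was at the start of the episode above 0.025 m or angle between junction_box's own z axis and vertical above 0.3 rad).
Of module0, module1, module2, module3 only 2 to 4 are there at a start; the rules pass over those that are not, and their reading is None.
At some moment in a run one of module0, module1, module2, module3 may be knocked a few centimetres aside while the robot is not near it.
Once in a run the grip may slacken for a moment while it holds something.
It also fails if it takes over 210 s, if anything falls off the work surface, if the arm or the gripper's body presses on something with over 40 N, if the wrist force passes 120 N, or if a joint passes its speed limit or range.

## Robot

A 6-joint arm with a two-finger parallel gripper is mounted at the origin on the work surface. World frame = base frame: x ahead of the robot, y to its left, z up, the work surface at z = 0. Lengths are in mm, angles in degrees, forces in N, time in s.
With the tool pointing down it reaches from about 350 to 850 mm from the base axis. Payload 8.1 kg.
Tool frame: the origin (TCP) lies at the very end of the fingers, on their centre line; the grasp point (between the pads) lies 19 mm behind it; z points along the fingers, y is the line along which they close (so a half turn about z gives the same grasp; the last joint's range is limited). The gripper opens to 85 mm and grips with 20 to 120 N. Pads are 22 mm wide; open, the fingers measure 114 mm over their backs; the gripper's body (76 mm by 85 mm) begins 54 mm behind the grasp point. The pads swing forward as they close: fully open they stand 13 mm farther back than shut.
Start: joints at [67.07, 7.471, 85.268, -0, 87.261, -4.893], TCP at [185.754, 570.527, 231.292] pointing down, gripper open.
Joint ranges: [-169.43, 169.43], [-51.17, 129.36], [1.28, 143.12], [-76.62, 256.62], [0, 156.53], [-152.29, 152.29]. Speed limits (degrees/s): [136.94, 136.94, 159.86, 180, 180, 180].

## Interface

Orientations are given as [roll, pitch, yaw] about the fixed x, y, z axes, in that order (R = Rz(yaw) Ry(pitch) Rx(roll)).
In Python, from bench import sense, eyes, job, models gives the robot as it stands. The module is installed in compiled form; this text tells all that it offers.
- The arm moves only by the tool apply_moves, never from a script. Its argument "rows" is a list of rows, each a list of 6 numbers: the shift along the tool's x, y, z in mm, then the turn, a rotation vector about the tool's x, y, z in rad. In form: [[dx, dy, dz, rx, ry, rz], ...]. A call has exactly 5 rows; each row shifts and turns the commanded pose from where the row before left it, along the tool's axes as they then stand; what a row does not reach is not made up. A row lasts 1/8 s, in which the tool goes at most 62.5 mm and 10.7 degrees, less where a joint would pass 70% of its speed; a pose out of reach is approached as far as the arm can. A call is refused whole if a number of a shift passes 62.5 or a number of a turn 0.188, either way. A call with a gripper value outside its range is refused whole. "fingers" is the finger opening in mm, from 0 to 85.4, set as the call begins (left out, the last holds). The fingers move at their own pace and stop on an object; "grip_force" is the grip in N (left out, the last holds). Time passes only in rows, so rows that do not move let the fingers close, or fill a call up. It gives the time, the measured TCP pose, the force, the opening and the grip force at its end, in the units of the state.
- sense(): the state, without advancing time (a new reading comes with each control period).
- eyes.snapshot(name): name is "side" or "top" or "wrist"; returns (picture, depth): 400x640x3 uint8, red, green, blue; 400x640 float32, mm along the optical axis (not along the pixel's ray), 0 where there is no reading.
- eyes.get_calibration(name): a dict with "intrinsics" (3x3 intrinsics, pixels), "D" ([k1, k2, p1, p2, k3] as OpenCV has them; the pictures are not rectified), "R" (3x3) and "t" (3): a world point X has camera coordinates R X + t; the wrist camera has in their place "mount" (4x4, takes a point from camera to tool coordinates, whose origin is the TCP and whose axes are the flange's). Camera axes: x right, y down, z forward; pixel columns grow to the right and rows downward; lengths in mm; the calibration is good to about 2 mm. A picture is of the moment at which its call begins: read the wrist's pose just before it. get_calibration takes no time and is no camera call.
- job.hand_in(): hands the job in; it is judged then, once.
Trained networks look in the newest picture that a camera, given by its name, has taken for a name from the list of things; names that differ only in an ending like _2 or _b are one class to them, and where a whole thing is asked for, a point or a joint stands for the part that bears it (a point fixed in the world has none). Each returns a list of dicts, best first, with "confidence" (0 to 1); they miss things now and then, are a little off and sometimes report something else, mostly with a low value. They report only what shows in the picture. A call takes as long as a camera call. They do not tell look-alikes from the thing itself.
- models.boxes_of(name, camera): "xyz" ([x, y, z] in mm, in world coordinates, good to about 4 mm: the middle of the surface that is visible of it).
- models.cut_out(name, camera): "pixels" (400x640 bool, what is visible of it).
- models.place_of(name, camera): "xyz" ([x, y, z] in mm, in world coordinates, good to about 4 mm: a listed point, or the origin of a listed thing).
The state is a dict: "time": time; "joint_pos": joint angles; "qd": joint speeds; "joint_efforts": joint torques, N m; "tool_pos": TCP position; "tcp_rot": TCP orientation; "ft_force": force on the tool from outside, world axes, zero at the start; "wrist_torque": the same for the moment, N m; "finger_gap": finger opening in mm; "grip_force": force on a finger pad.
Only numpy, scipy, OpenCV 4.12 (cv2) and the standard library are available. Lean on these libraries where they do the work, as an engineer would, in place of code of your own. Each camera call takes 0.05 s, during which the arm holds its last target. There are 200 camera calls.

## Working session

There is one attempt and no reset: what is moved stays moved. The work goes in short steps, Python scripts to look and compute and a tool call to move; the robot and the scene stay as the last step left them, time stands still between calls to the robot, and variables do not carry over. Pictures are saved under pics/ and viewed, at most 14 in all, crops included, and the job is handed in when it is done.

Besides the shell and the picture viewer there is one more tool, called after "Call:" by a JSON object that holds its "api" and its "payload". apply_moves: Moves the arm, as the interface text tells. Its arguments: {"type":"object","properties":{"rows":{"type":"array"},"fingers":{"type":"number"},"grip_force":{"type":"number"}},"required":["rows"]}

```bash
mkdir -p pics; cat > h.py <<'E'
import numpy as np, cv2
from scipy.spatial.transform import Rotation as Ro
from bench import sense, eyes, job, models
def tcp():
    s=sense(); return np.array(s["tool_pos"]),Ro.from_euler('xyz',s["tcp_rot"],degrees=True)
def world(name,d,p,T=None):
    # pixels p Nx2 + depth -> world
    c=eyes.get_calibration(name); p=np.atleast_2d(p).astype(float)
    z=np.array([d[int(v),int(u)] for u,v in p])
    n=cv2.undistortPoints(p.reshape(-1,1,2),np.array(c["intrinsics"]),np.array(c["D"])).reshape(-1,2)
    X=np.c_[n*z[:,None],z]
    if name=="wrist":
        M=np.array(c["mount"]); X=X@M[:3,:3].T+M[:3,3]; return T[1].apply(X)+T[0]
    return (X-np.array(c["t"]).ravel())@np.array(c["R"])
def snap(name,f=None):
    T=tcp(); im,d=eyes.snapshot(name)
    if f: cv2.imwrite("pics/"+f,im[:,:,::-1])
    return im,d,T
def allw(name,d,T,m):
    v,u=np.nonzero(m&(d>0)); return world(name,d,np.c_[u,v],T)
E
python3 - <<'E'
from h import *
print(sense())
for c in("top","side"):
    im,d,T=snap(c,c+"0.png")
    for n in ["logger","collar_grip","slot","bay0","bay3","cover_edge","cover_hinge","pry_tool","tool_grip","tool_tip","mat_mid","module0_mid","antenna","junction_box"]:
        r=models.place_of(n,c); print(c,n,[(np.round(x["xyz"]).astype(int).tolist(),round(x["confidence"],2)) for x in r])
E
```

```text
{'time': 0.0, 'joint_pos': array([ 6.70701801e+01,  7.51472246e+00,  8.53290830e+01, -7.13249251e-04,
        8.72607571e+01, -4.89305314e+00]), 'qd': array([-0.10215638, -0.0648204 , -0.0208264 ,  0.00996583,  0.05315264,
       -0.14359651]), 'joint_efforts': array([-8.32638452e-04, -5.69397891e+01, -5.00552201e+01, -4.41931425e-04,
        1.50749227e-02,  5.86022384e-05]), 'tool_pos': array([185.54738682, 570.01927263, 230.25032364]), 'tcp_rot': array([-1.79895758e+02, -8.20900075e-03,  1.61963261e+02]), 'ft_force': array([ 0.80833199, -0.05781125,  0.17569179]), 'wrist_torque': array([-0.01122299, -0.00580233, -0.03561701]), 'grip_force': 0.0, 'finger_gap': 85.43629149177524}
top logger [([586, -15, -3], 0.77), ([518, -27, 49], 0.32)]
top collar_grip [([577, 130, 73], 0.47)]
top slot [([520, -26, 46], 0.94)]
top bay0 [([588, -89, 4], 0.71), ([523, -26, 49], 0.55), ([519, -21, 48], 0.2)]
top bay3 [([588, -89, 4], 0.71), ([523, -26, 49], 0.55), ([519, -21, 48], 0.2)]
top cover_edge [([520, -24, 50], 0.84)]
top cover_hinge [([646, -19, 52], 0.85)]
top pry_tool [([274, 216, 1], 0.83
[... 641 characters left out ...]
]
side slot [([514, -21, 46], 0.67)]
side bay0 [([593, -89, 6], 0.72)]
side bay3 [([593, -89, 6], 0.72)]
side cover_edge [([518, -27, 52], 0.72), ([516, -23, 45], 0.45)]
side cover_hinge [([652, -16, 55], 0.93), ([516, -24, 46], 0.45)]
side pry_tool [([455, 337, 1], 0.84), ([341, 490, 0], 0.77), ([649, -16, 53], 0.35)]
side tool_grip [([264, 225, 8], 0.85), ([327, 487, 11], 0.84), ([455, 336, 12], 0.69)]
side tool_tip [([540, 328, 14], 0.86), ([253, 462, 11], 0.79), ([220, 290, 13], 0.56)]
side mat_mid [([463, 334, 3], 0.78)]
side module0_mid [([569, -225, 22], 0.6)]
side antenna [([714, -253, -1], 0.74), ([451, 334, 2], 0.71)]
side junction_box [([586, -20, 0], 0.71), ([714, 322, 0], 0.68)]
```

View pics/top0.png

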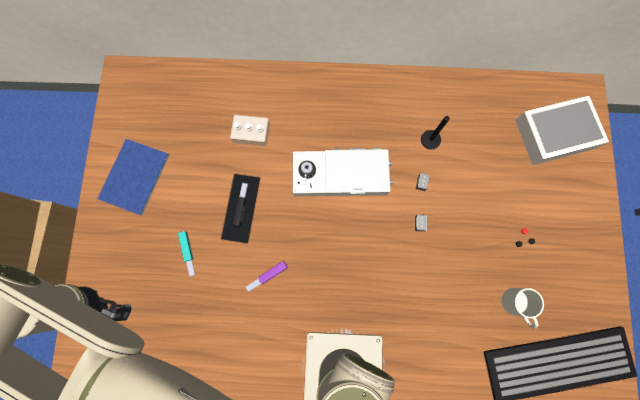

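View pics/side0.png

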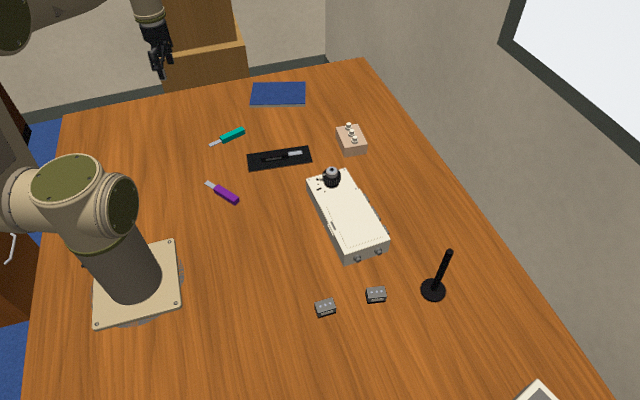

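Top view: black-handled tool on the mat at (240,207), teal look-alike at (186,253) and purple one at (267,277). The black one on the black mat fits. There are two modules, at (423,181) and (421,223), and the collar is at (307,170). Next I measure these and confirm with a crop.

```bash
python3 - <<'E'
from h import *
im,d,T=snap("top")
m=np.zeros((400,640),bool); m[100:260,200:450]=1
v,u=np.nonzero(m&(d>0)); P=world("top",d,np.c_[u,v])
def rect(name,sel):
    p=P[sel]; r=cv2.minAreaRect(p[:,:2].astype(np.float32)); print(name,len(p),np.round(r[0]),np.round(r[1]),round(r[2],1),"z",np.round(np.percentile(p[:,2],[5,50,95]),1))
R=lambda x0,x1,y0,y1,z0,z1:(P[:,0]>x0)&(P[:,0]<x1)&(P[:,1]>y0)&(P[:,1]<y1)&(P[:,2]>z0)&(P[:,2]<z1)
rect("cover",R(480,690,-150,200,54,62)); rect("wing",R(480,690,75,250,47,54)); rect("ring",R(480,690,75,250,80,95)); rect("barrel",R(480,690,75,250,98,115))
col=im[v,u].astype(int)
rect("mat",R(300,640,250,420,-5,30)&(col.max(1)<60)); rect("tool",R(300,640,250,420,14,40));
rect("m1",R(450,620,-280,-160,20,40));rect("mA",R(400,505,-280,-160,20,40)); rect("mB",R(520,620,-280,-160,20,40))
rect("ant",R(600,800,-350,-180,5,300));
a=cv2.resize(im[120:250,210:440],None,fx=3.4,fy=3.4,interpolation=cv2.INTER_CUBIC); cv2.imwrite("pics/crop1.png",a[:,:,::-1])
E
```

```text
cover 2769 [583.  30.] [138. 287.] 3.4 z [54.5 58.1 61.4]
wing 776 [574. 126.] [129.  99.] 2.5 z [48.5 51.8 53.8]
ring 146 [573. 130.] [52. 50.] 31.4 z [82.8 89.5 92.9]
barrel 104 [573. 130.] [32. 32.] 56.0 z [100.8 106.  109.9]
mat 1493 [465. 333.] [ 82. 206.] 84.0 z [ 0.   4.1 25. ]
tool 298 [456. 334.] [161.  35.] 1.2 z [15.4 24.6 28.4]
m1 201 [ 520. -221.] [ 34. 140.] 85.4 z [25.  30.6 34.5]
mA 163 [ 440. -218.] [43. 30.] 0.1 z [24.6 31.  34.2]
mB 158 [ 566. -225.] [31. 46.] 78.7 z [24.9 30.5 34.7]
ant 538 [ 700. -248.] [134. 197.] 89.9 z [  5.3  13.3 178.6]
```

View pics/crop1.png

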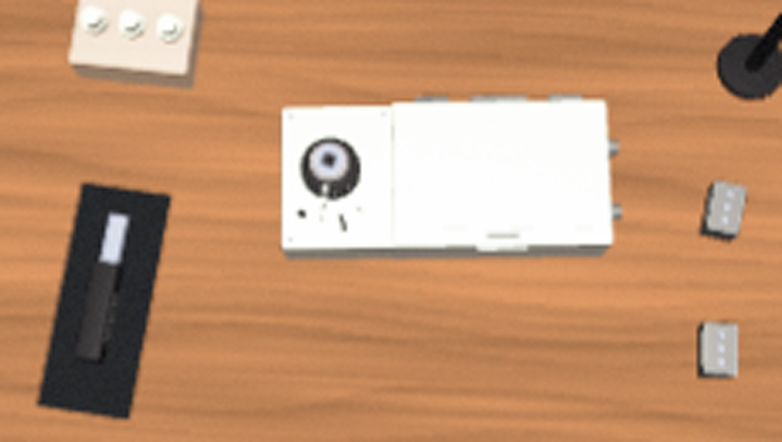

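```bash
cat >> h.py <<'E'
def plan(x,y,z,yaw,pitch=0,calls=None,v=45,w=0.15,start=None,show=True):
    """rows (tool axes) to a tool-down pose at world yaw deg; returns target pose for chaining"""
    p,R=start or tcp()
    Rt=Ro.from_euler('y',0)*Ro.from_euler('z',yaw,degrees=True)*Ro.from_euler('x',180,degrees=True)*Ro.from_euler('x',pitch,degrees=True)
    rv=(R.inv()*Rt).as_rotvec(); dp=np.array([x,y,z],float)-p
    n=max(np.linalg.norm(dp)/v,np.linalg.norm(rv)/w); n=5*(calls or int(np.ceil(n/5)))
    out=[]
    for i in range(n):
        Ri=R*Ro.from_rotvec(rv*i/n); out.append([*np.round(Ri.inv().apply(dp/n),1),*np.round(rv/n,3)])
    if show:
        print("to",x,y,z,yaw)
        for k in range(0,n,5): print(" ",str([[float(a) for a in o] for o in out[k:k+5]]).replace(" ",""))
    return np.array([x,y,z],float),Rt
E
python3 - <<'E'
from h import *
a=plan(545,125,230,180)
E
```

```text
to 545 125 230 180
  [[-32.0,-20.8,0.1,0.0,0.0,-0.021],[-31.5,-21.5,0.1,0.0,0.0,-0.021],[-31.1,-22.1,0.1,0.0,0.0,-0.021],[-30.6,-22.8,0.1,0.0,0.0,-0.021],[-30.1,-23.4,0.1,0.0,0.0,-0.021]]
  [[-29.6,-24.1,0.1,0.0,0.0,-0.021],[-29.1,-24.7,0.1,0.0,0.0,-0.021],[-28.6,-25.3,0.1,0.0,0.0,-0.021],[-28.0,-25.9,0.1,0.0,0.0,-0.021],[-27.5,-26.5,0.1,0.0,0.0,-0.021]]
  [[-26.9,-27.0,0.1,0.0,0.0,-0.021],[-26.4,-27.6,0.1,0.0,0.0,-0.021],[-25.8,-28.1,0.1,0.0,0.0,-0.021],[-25.2,-28.7,0.1,0.0,0.0,-0.021],[-24.6,-29.2,0.1,0.0,0.0,-0.021]]
```

Call:
{"api": "apply_moves", "payload": {"rows": [[-32, -21, 0, 0, 0, -0.021], [-31.5, -21.5, 0, 0, 0, -0.021], [-31, -22, 0, 0, 0, -0.021], [-30.5, -23, 0, 0, 0, -0.021], [-30, -23.5, 0, 0, 0, -0.021]]}}

```text
time: 2.17
tool_pos: [305.9, 420.8, 231.5]
tcp_rot: [180.0, 0.0, 168.0]
ft_force: [0.5, -0.1, 0.1]
finger_gap: 85.3
grip_force: 0.0
```

Call:
{"api": "apply_moves", "payload": {"rows": [[-29.5, -24, 0, 0, 0, -0.021], [-29, -24.5, 0, 0, 0, -0.021], [-28.5, -25.5, 0, 0, 0, -0.021], [-28, -26, 0, 0, 0, -0.021], [-27.5, -26.5, 0, 0, 0, -0.021]]}}

```text
time: 2.8
tool_pos: [425.3, 272.2, 231.5]
tcp_rot: [180.0, 0.0, 174.0]
ft_force: [0.1, 0.8, 0.0]
finger_gap: 85.4
grip_force: 0.0
```

Call:
{"api": "apply_moves", "payload": {"rows": [[-27, -27, 0, 0, 0, -0.021], [-26.5, -27.5, 0, 0, 0, -0.021], [-26, -28, 0, 0, 0, -0.021], [-25, -28.5, 0, 0, 0, -0.021], [-24.5, -29, 0, 0, 0, -0.021]]}}

```text
time: 3.42
tool_pos: [545.3, 124.2, 231.4]
tcp_rot: [180.0, 0.0, -180.0]
ft_force: [0.5, 0.5, -1.0]
finger_gap: 85.5
grip_force: 0.0
```

```bash
python3 - <<'E'
from h import *
im,d,T=snap("wrist","w1.png"); print(T[0].round(1),sense()["tcp_rot"].round(1),sense()["time"])
v,u=np.nonzero(d>0); P=world("wrist",d,np.c_[u,v],T)
for n,z0,z1 in(("barrel",99,112),("ring",84,95),("wing",48,55)):
    s=(P[:,2]>z0)&(P[:,2]<z1)&(abs(P[:,0]-575)<90)&(abs(P[:,1]-130)<90); p=P[s]
    if len(p): print(n,len(p),cv2.minAreaRect(p[:,:2].astype(np.float32)),np.median(p[:,2]))
for n in("collar_grip","slot","cover_edge","logger"):print(n,[(np.round(x["xyz"]).tolist(),round(x["confidence"],2)) for x in models.place_of(n,"wrist")])
E
```

```text
[545.3 124.2 231.4] [-1.799e+02  1.000e-01  1.800e+02] 3.475
barrel 993 ((575.7921752929688, 130.86605834960938), (32.19181442260742, 33.13951110839844), 89.879150390625) 105.32354242545593
ring 1199 ((575.6522216796875, 130.76429748535156), (52.05662536621094, 53.261688232421875), 41.592037200927734) 88.6439202471714
wing 8378 ((581.121826171875, 106.46998596191406), (137.76785278320312, 139.7045135498047), 3.161235809326172) 51.6637461517325
collar_grip [([576.0, 127.0, 75.0], 0.7), ([461.0, 336.0, 16.0], 0.34)]
slot [([521.0, -24.0, 47.0], 0.64)]
cover_edge [([520.0, -23.0, 50.0], 0.81)]
logger [([582.0, -19.0, 1.0], 0.96)]
```

View pics/w1.png

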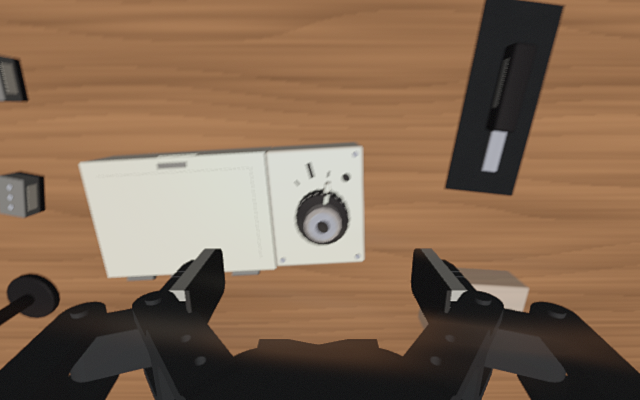

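The wrist view shows the collar at (322,220) with its pointer at (325,197), aimed at the first tick (328,175). The dot is at (346,177) and the bar at (310,170), so the collar stands at 0.45. I grip it and turn it clockwise.

Call:
{"api": "apply_moves", "payload": {"rows": [[-10, 2.2, 30, 0, 0, 0], [-10, 2.2, 30, 0, 0, 0], [-10.2, 2.1, 30, 0, 0, 0], [0, 0, 30, 0, 0, 0], [0, 0, 0, 0, 0, 0]], "fingers": 72}}

```text
time: 4.3
tool_pos: [571.9, 132.6, 108.4]
tcp_rot: [-180.0, -0.3, -179.9]
ft_force: [0.5, 0.8, -0.5]
finger_gap: 71.7
grip_force: 0.0
```

Call:
{"api": "apply_moves", "payload": {"rows": [[0, 0, 16, 0, 0, 0], [0, 0, 16, 0, 0, 0], [0, 0, 14, 0, 0, 0], [0, 0, 0, 0, 0, 0], [0, 0, 0, 0, 0, 0]]}}

```text
time: 4.92
tool_pos: [575.0, 131.8, 65.6]
tcp_rot: [180.0, 0.0, -180.0]
ft_force: [0.4, 0.1, 0.1]
finger_gap: 72.0
grip_force: 0.0
```

Call:
{"api": "apply_moves", "payload": {"rows": [[0, 0, 0, 0, 0, 0], [0, 0, 0, 0, 0, 0], [0, 0, 0, 0, 0, 0], [0, 0, 0, 0, 0, 0], [0, 0, 0, 0, 0, 0]], "fingers": 40, "grip_force": 50}}

```text
time: 5.55
tool_pos: [575.6, 130.0, 67.0]
tcp_rot: [-179.9, 0.1, 180.0]
ft_force: [-3.9, -9.1, 8.3]
finger_gap: 50.0
grip_force: 51.7
```

Call:
{"api": "apply_moves", "payload": {"rows": [[0, 0, 0, 0, 0, 0.11], [0, 0, 0, 0, 0, 0.11], [0, 0, 0, 0, 0, 0.11], [0, 0, 0, 0, 0, 0.11], [0, 0, 0, 0, 0, 0.08]]}}

```text
time: 6.18
tool_pos: [575.8, 130.3, 67.0]
tcp_rot: [-179.9, 0.2, 150.1]
ft_force: [-12.8, 1.2, 1.3]
finger_gap: 50.3
grip_force: 52.5
```

Call:
{"api": "apply_moves", "payload": {"rows": [[0, 0, 0, 0, 0, 0], [0, 0, 0, 0, 0, 0], [0, 0, 0, 0, 0, 0], [0, 0, 0, 0, 0, 0], [0, 0, 0, 0, 0, 0]]}}

```text
time: 6.8
tool_pos: [575.5, 130.5, 66.9]
tcp_rot: [-179.9, 0.1, 150.2]
ft_force: [-4.4, -6.7, 8.7]
finger_gap: 50.4
grip_force: 53.4
```

```bash
python3 -c "
from h import *
s=sense();print(s['tcp_rot'],s['wrist_torque'],s['ft_force'])"
```

```text
[-1.79936089e+02  1.16577300e-01  1.50200125e+02] [-1.18978055  0.81276921  0.09416039] [-4.37382221 -6.70603274  8.68507473]
```

Call:
{"api": "apply_moves", "payload": {"rows": [[0, 0, 0, 0, 0, 0], [0, 0, 0, 0, 0, 0], [0, 0, 0, 0, 0, 0], [0, 0, -10, 0, 0, 0], [0, 0, -20, 0, 0, 0]], "fingers": 72}}

```text
time: 7.42
tool_pos: [574.1, 131.8, 95.5]
tcp_rot: [-179.9, -0.1, 150.2]
ft_force: [0.4, -1.4, 0.7]
finger_gap: 72.3
grip_force: 0.0
```

Call:
{"api": "apply_moves", "payload": {"rows": [[10, 0, -30, 0, 0, -0.1], [10, 0, -30, 0, 0, -0.1], [10, 0, -30, 0, 0, -0.1], [0, 0, -30, 0, 0, -0.1], [0, 0, -20, 0, 0, -0.1]]}}

```text
time: 8.05
tool_pos: [548.2, 144.3, 239.3]
tcp_rot: [180.0, 0.2, 179.1]
ft_force: [0.7, -0.6, -0.3]
finger_gap: 71.9
grip_force: 0.0
```

```bash
python3 - <<'E'
from h import *
im,d,T=snap("wrist"); print(T[0].round(1))
v,u=np.nonzero(d>0); P=world("wrist",d,np.c_[u,v],T)
# orthorectify: bright/dark map of collar+ticks at true positions, 5 px/mm... view crop instead
g=np.zeros((600,600,3),np.uint8)
c=im[v,u]; x=((575-P[:,0])*4+300).round().astype(int); y=((131-P[:,1])*4+300).round().astype(int)
s=(x>1)&(x<598)&(y>1)&(y<598)
for a,b,k in zip(x[s],y[s],c[s]): g[a-1:a+3,b-1:b+3]=k[::-1]
cv2.imwrite("pics/c2.png",g)
E
```

```text
[548.2 144.3 239.3]
```

View pics/c2.png

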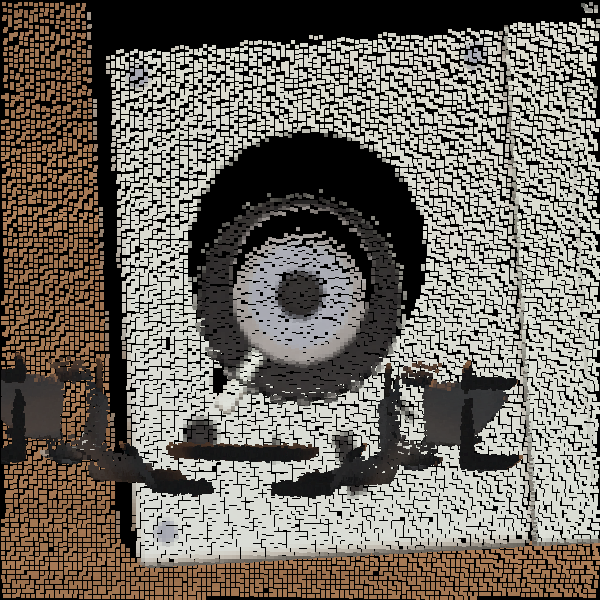

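The rectified view shows the pointer rib, (255,360) to (222,405), aimed at the dot at (200,432), so the collar is isolated. The logger's yaw comes out at about 3.4°. Next is the tool.

Call:
{"api": "apply_moves", "payload": {"rows": [[22, 37, 0, 0, 0, 0.02], [22, 37, 0, 0, 0, 0.02], [22, 37, 0, 0, 0, 0.02], [15, 37, 0, 0, 0, 0.02], [12, 37, 20, 0, 0, 0.03]], "fingers": 60}}

```text
time: 8.72
tool_pos: [466.3, 335.6, 218.2]
tcp_rot: [179.8, 0.2, 172.4]
ft_force: [0.3, 0.3, -0.8]
finger_gap: 60.2
grip_force: 0.0
```

Call:
{"api": "apply_moves", "payload": {"rows": [[0, 0, 25, 0, 0, 0], [0, 0, 25, 0, 0, 0], [0, 0, 20, 0, 0, 0], [0, 0, 0, 0, 0, 0], [0, 0, 0, 0, 0, 0]]}}

```text
time: 9.35
tool_pos: [466.3, 333.8, 146.5]
tcp_rot: [180.0, 0.1, 172.5]
ft_force: [0.5, 0.2, 0.2]
finger_gap: 59.6
grip_force: 0.0
```

```bash
cat >> h.py <<'E'
def rect(P,name):
    r=cv2.minAreaRect(P[:,:2].astype(np.float32)); print(name,len(P),np.round(r[0],1),np.round(r[1],1),round(r[2],1),"z",np.round(np.percentile(P[:,2],[5,50,95]),1))
E
python3 - <<'E'
from h import *
im,d,T=snap("wrist","w3.png"); print(T[0].round(1),sense()["tcp_rot"].round(1))
for n in("tool_grip","tool_tip","pry_tool","mat_mid"):print(n,[(np.round(x["xyz"]).tolist(),round(x["confidence"],2)) for x in models.place_of(n,"wrist")])
models.cut_out
r=models.cut_out("pry_tool","wrist")
for q in r[:2]:
    P=allw("wrist",d,T,q["pixels"]); print(q["confidence"]); rect(P,"tool"); rect(P[(P[:,2]>19)&(P[:,2]<30)],"handle")
E
```

```text
[466.3 333.8 146.5] [1.799e+02 1.000e-01 1.725e+02]
tool_grip [([462.0, 335.0, 18.0], 0.87)]
tool_tip [([538.0, 322.0, 13.0], 0.82)]
pry_tool [([451.0, 334.0, 0.0], 0.94), ([339.0, 487.0, 2.0], 0.79)]
mat_mid [([465.0, 335.0, -1.0], 0.57), ([587.0, -18.0, 2.0], 0.29)]
0.84
tool 820 [301.2 197.5] [15.  32.3] 4.8 z [ 2.9 18.6 22.2]
handle 395 [302.8 193.7] [27.7 13. ] 83.0 z [19.5 21.1 22.4]
0.79
tool 3093 [352.2 500.4] [64.6 38.4] 20.5 z [ 4.2 20.8 22.4]
handle 2134 [355.  494.8] [56.3 25. ] 20.0 z [19.8 21.3 22.6]
```

View pics/w3.png

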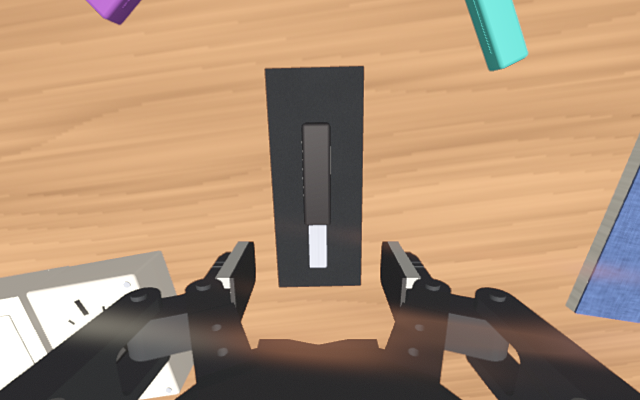

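The black tool is on the black mat, with its handle at rows 123 to 225 around column 316 and its blade running to (318,267). The purple and teal look-alikes are off the mat.

```bash
python3 - <<'E'
from h import *
im,d,T=snap("wrist")
w=world("wrist",d,[(316,135),(316,215),(318,230),(318,260),(304,170),(328,170),(270,180),(358,180)],T); print(w.round(1))
m=np.zeros(d.shape,bool); m[100:300,255:375]=1; P=allw("wrist",d,T,m)
s=(P[:,2]>20)&(P[:,2]<32); rect(P[s],"handle")
mm=m&(im.max(2)<75); P=allw("wrist",d,T,mm); rect(P,"mat")
E
```

```text
[[ 4.167e+02  3.402e+02  2.540e+01]
 [ 4.856e+02  3.311e+02  2.430e+01]
 [ 5.036e+02  3.306e+02  1.470e+01]
 [ 5.335e+02  3.267e+02  1.540e+01]
 [ 4.445e+02  3.262e+02  2.380e+01]
 [ 4.468e+02  3.465e+02  2.550e+01]
 [ 4.539e+02  2.917e+02 -4.000e-01]
 [ 4.639e+02  3.732e+02  2.500e+00]]
handle 2874 [451.5 335.8] [23.9 89.4] 83.2 z [22.6 24.4 25.6]
mat 13142 [478.4 333.4] [ 83.5 182.8] 83.9 z [1.5 2.7 4.3]
```

Call:
{"api": "apply_moves", "payload": {"rows": [[2.5, 0.1, 35, 0, 0, -0.012], [2.5, 0, 35, 0, 0, 0], [0, 0, 35, 0, 0, 0], [0, 0, 20, 0, 0, 0], [0, 0, 8, 0, 0, 0]]}}

```text
time: 10.32
tool_pos: [460.3, 334.0, 11.3]
tcp_rot: [-179.9, -0.1, 173.2]
ft_force: [0.6, 0.1, 0.7]
finger_gap: 59.9
grip_force: 0.0
```

Call:
{"api": "apply_moves", "payload": {"rows": [[0, 0, 6, 0, 0, 0], [0, 0, 0, 0, 0, 0], [0, 0, 0, 0, 0, 0], [0, 0, 0, 0, 0, 0], [0, 0, 0, 0, 0, 0]]}}

```text
time: 10.95
tool_pos: [461.0, 334.5, 6.7]
tcp_rot: [180.0, 0.0, 173.2]
ft_force: [0.2, -0.4, 0.9]
finger_gap: 59.6
grip_force: 0.0
```

Call:
{"api": "apply_moves", "payload": {"rows": [[0, 0, 0, 0, 0, 0], [0, 0, 0, 0, 0, 0], [0, 0, 0, 0, 0, 0], [0, 0, 0, 0, 0, 0], [0, 0, 0, 0, 0, 0]], "fingers": 10, "grip_force": 90}}

```text
time: 11.58
tool_pos: [461.1, 334.5, 6.7]
tcp_rot: [180.0, 0.0, 173.3]
ft_force: [-1.3, -0.7, 4.5]
finger_gap: 21.9
grip_force: 89.3
```

Call:
{"api": "apply_moves", "payload": {"rows": [[0, 0, 0, 0, 0, 0], [0, 0, 0, 0, 0, 0], [0, 0, 0, 0, 0, 0], [0, 0, -10, 0, 0, 0], [0, 0, -20, 0, 0, 0]]}}

```text
time: 12.2
tool_pos: [459.6, 333.7, 35.9]
tcp_rot: [-179.9, -0.1, 173.2]
ft_force: [0.6, 0.9, 0.3]
finger_gap: 21.9
grip_force: 88.7
```

```bash
python3 - <<'E'
from h import *
s=plan(455,334,140,173.3,calls=1); s=plan(424.5,-29,140,183.4,start=s); s=plan(424.5,-29,39,183.4,start=s,calls=1)
s=plan(454.5,-27.2,39,183.4,start=s,calls=1)
E
```

```text
to 455 334 140 173.3
  [[1.0,-0.1,-20.8,-0.0,-0.0,-0.0],[1.0,-0.1,-20.8,-0.0,-0.0,-0.0],[1.0,-0.1,-20.8,-0.0,-0.0,-0.0],[0.9,-0.1,-20.8,-0.0,-0.0,-0.0],[0.9,-0.0,-20.8,-0.0,-0.0,-0.0]]
to 424.5 -29 140 183.4
  [[-1.2,-36.4,-0.0,0.0,0.0,-0.018],[-0.6,-36.4,-0.0,0.0,0.0,-0.018],[0.1,-36.4,-0.0,0.0,0.0,-0.018],[0.7,-36.4,-0.0,0.0,0.0,-0.018],[1.4,-36.4,-0.0,0.0,0.0,-0.018]]
  [[2.0,-36.4,-0.0,0.0,0.0,-0.018],[2.6,-36.3,-0.0,0.0,0.0,-0.018],[3.3,-36.3,-0.0,0.0,0.0,-0.018],[3.9,-36.2,-0.0,0.0,0.0,-0.018],[4.6,-36.1,-0.0,0.0,0.0,-0.018]]
to 424.5 -29 39 183.4
  [[0.0,-0.0,20.2,0.0,0.0,0.0],[0.0,-0.0,20.2,0.0,0.0,0.0],[0.0,-0.0,20.2,0.0,0.0,0.0],[0.0,-0.0,20.2,0.0,0.0,0.0],[0.0,-0.0,20.2,0.0,0.0,0.0]]
to 454.5 -27.2 39 183.4
  [[-6.0,0.0,0.0,0.0,0.0,0.0],[-6.0,0.0,0.0,0.0,0.0,0.0],[-6.0,0.0,0.0,0.0,0.0,0.0],[-6.0,0.0,0.0,0.0,0.0,0.0],[-6.0,0.0,0.0,0.0,0.0,0.0]]
```

Call:
{"api": "apply_moves", "payload": {"rows": [[1, 0, -21, 0, 0, 0], [1, 0, -21, 0, 0, 0], [1, 0, -21, 0, 0, 0], [1, 0, -21, 0, 0, 0], [1, 0, -21, 0, 0, 0]]}}

```text
time: 12.82
tool_pos: [455.9, 335.0, 143.4]
tcp_rot: [180.0, 0.1, 173.3]
ft_force: [0.2, 1.5, -1.6]
finger_gap: 22.0
grip_force: 88.7
```

Call:
{"api": "apply_moves", "payload": {"rows": [[-1, -36.4, 0, 0, 0, -0.018], [-0.5, -36.4, 0, 0, 0, -0.018], [0, -36.4, 0, 0, 0, -0.018], [0.7, -36.4, 0, 0, 0, -0.018], [1.4, -36.4, 0, 0, 0, -0.018]]}}

```text
time: 13.45
tool_pos: [440.4, 152.5, 142.7]
tcp_rot: [180.0, 0.1, 178.5]
ft_force: [-0.2, -0.8, -0.1]
finger_gap: 22.0
grip_force: 88.7
```

Call:
{"api": "apply_moves", "payload": {"rows": [[2, -36.4, 0, 0, 0, -0.018], [2.6, -36.3, 0, 0, 0, -0.018], [3.3, -36.3, 0, 0, 0, -0.018], [3.9, -36.2, 0, 0, 0, -0.018], [4.6, -36, 0, 0, 0, -0.015]]}}

```text
time: 14.08
tool_pos: [425.5, -29.0, 142.7]
tcp_rot: [-180.0, 0.1, -176.6]
ft_force: [-0.2, 0.9, -0.2]
finger_gap: 21.9
grip_force: 88.7
```

Call:
{"api": "apply_moves", "payload": {"rows": [[0, 0, 30, 0, 0, 0], [0, 0, 30, 0, 0, 0], [0, 0, 30, 0, 0, 0], [0, 0, 12, 0, 0, 0], [0, 0, 0, 0, 0, 0]]}}

```text
time: 14.7
tool_pos: [425.1, -27.8, 39.5]
tcp_rot: [180.0, -0.0, -176.6]
ft_force: [0.4, 0.2, 0.1]
finger_gap: 22.0
grip_force: 88.6
```

```bash
python3 - <<'E'
from h import *
im,d,T=snap("side"); print(T[0].round(1),sense()["tcp_rot"].round(1),sense()["finger_gap"])
a=cv2.resize(im[150:300,240:420],None,fx=4,fy=4,interpolation=cv2.INTER_CUBIC); cv2.imwrite("pics/s4.png",a[:,:,::-1])
print(models.place_of("tool_tip","side")[:3],models.place_of("slot","side")[:2])
im,d,T=snap("wrist","w4.png")
print(models.place_of("tool_tip","wrist")[:3],models.place_of("slot","wrist")[:2])
E
```

```text
[425.1 -27.8  39.5] [-180.     0.  -176.6] 22.24550384990815
[{'xyz': [505.6, -20.9, 48.0], 'confidence': 0.83}, {'xyz': [222.1, 290.5, 13.2], 'confidence': 0.7}] [{'xyz': [517.0, -22.2, 46.1], 'confidence': 0.75}]
[] [{'xyz': [413.9, -27.8, 33.8], 'confidence': 0.61}, {'xyz': [427.1, -24.2, 53.5], 'confidence': 0.38}]
```

View pics/s4.png

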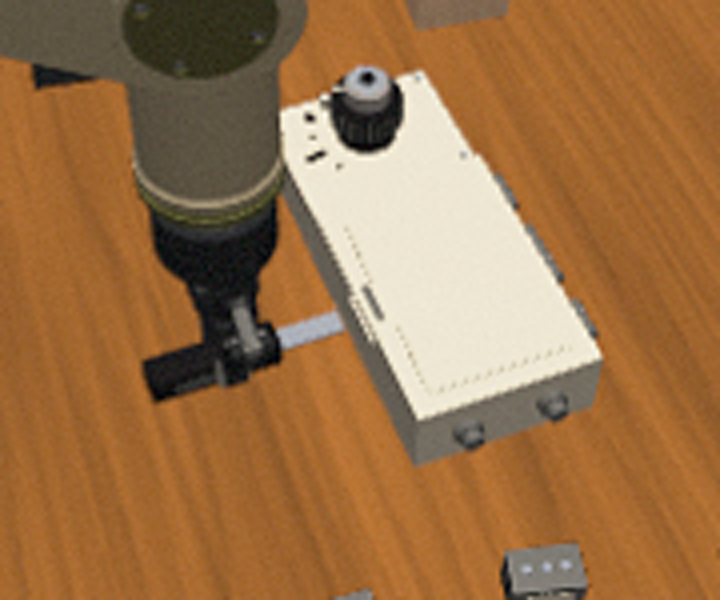

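The side view shows the blade tip at (343,322), right at the slot at (365,325), and level with it. I insert it now.

Call:
{"api": "apply_moves", "payload": {"rows": [[-8, 0, 0, 0, 0, 0], [-8, 0, 0, 0, 0, 0], [-7, 0, 0, 0, 0, 0], [-7, 0, 0, 0, 0, 0], [-6, 0, 0, 0, 0, 0]]}}

```text
time: 15.62
tool_pos: [461.8, -25.7, 39.2]
tcp_rot: [180.0, -0.0, -176.6]
ft_force: [0.3, 0.4, -0.4]
finger_gap: 22.4
grip_force: 59.6
```

Call:
{"api": "apply_moves", "payload": {"rows": [[0, 0, 0, 0, 0, 0], [0, 0, -4, 0, 0, 0], [0, 0, -4, 0, 0, 0], [0, 0, -4, 0, 0, 0], [0, 0, -4, 0, 0, 0]]}}

```text
time: 16.25
tool_pos: [461.3, -25.7, 55.6]
tcp_rot: [180.0, 0.0, -176.6]
ft_force: [1.3, -0.1, -3.0]
finger_gap: 22.2
grip_force: 92.6
```

Call:
{"api": "apply_moves", "payload": {"rows": [[0, 0, -4, 0, 0, 0], [0, 0, -4, 0, 0, 0], [0, 0, -4, 0, 0, 0], [0, 0, -4, 0, 0, 0], [0, 0, 0, 0, 0, 0]]}}

```text
time: 16.88
tool_pos: [461.4, -25.8, 71.7]
tcp_rot: [-180.0, 0.0, -176.6]
ft_force: [-0.6, -0.2, -1.4]
finger_gap: 21.9
grip_force: 92.8
```

```bash
python3 - <<'E'
from h import *
s=sense(); print(s["tool_pos"].round(1),s["tcp_rot"].round(1),s["ft_force"],s["wrist_torque"])
im,d,T=snap("side")
print(models.place_of("tool_tip","side")[:2],models.place_of("cover_edge","side")[:2])
a=cv2.resize(im[150:300,240:420],None,fx=4,fy=4,interpolation=cv2.INTER_CUBIC); cv2.imwrite("pics/s5.png",a[:,:,::-1])
E
```

```text
[461.4 -25.8  71.7] [-180.     0.  -176.6] [-0.60418354 -0.23346158 -1.37967695] [-0.0369818  0.0859366 -0.0179194]
[{'xyz': [540.4, -17.0, 77.9], 'confidence': 0.71}, {'xyz': [220.4, 290.5, 14.3], 'confidence': 0.67}] [{'xyz': [524.4, -21.4, 85.3], 'confidence': 0.63}]
```

View pics/s5.png

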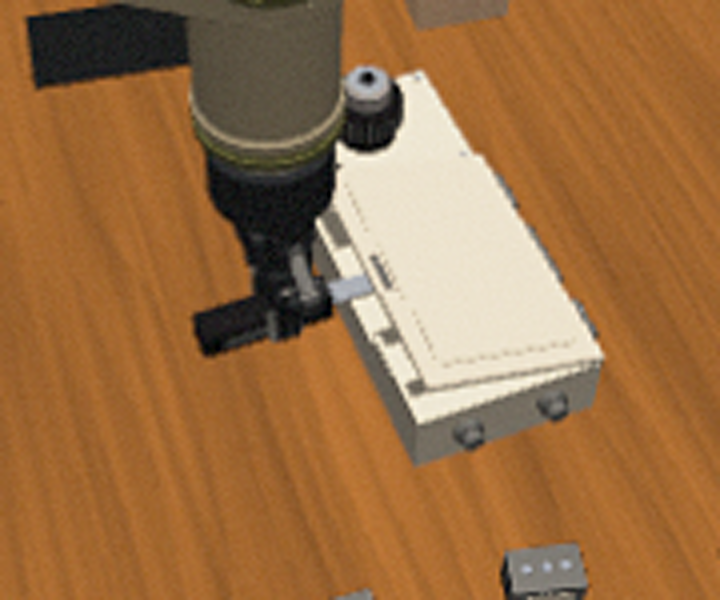

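The cover is up about 0.24 rad on the blade. I follow the arc.

Call:
{"api": "apply_moves", "payload": {"rows": [[-3.2, 0, -10.6, 0, 0, 0], [-4.2, 0, -10.3, 0, 0, 0], [-5.2, 0, -9.8, 0, 0, 0], [-6.2, 0, -9.2, 0, 0, 0], [-7, 0, -8.5, 0, 0, 0]]}}

```text
time: 17.65
tool_pos: [487.7, -24.1, 120.5]
tcp_rot: [-180.0, 0.0, -176.6]
ft_force: [-0.9, 0.5, -2.5]
finger_gap: 21.8
grip_force: 92.7
```

Call:
{"api": "apply_moves", "payload": {"rows": [[-7.9, 0, -7.8, 0, 0, 0], [-8.6, 0, -7, 0, 0, 0], [-9.3, 0, -6.1, 0, 0, 0], [-9.8, 0, -5.2, 0, 0, 0], [-10.3, 0, -4.1, 0, 0, 0]]}}

```text
time: 18.27
tool_pos: [533.6, -21.5, 150.2]
tcp_rot: [-180.0, -0.0, -176.6]
ft_force: [-2.0, 0.1, -1.9]
finger_gap: 21.8
grip_force: 92.7
```

Call:
{"api": "apply_moves", "payload": {"rows": [[-7, 0, -2.1, 0, 0, 0], [-7, 0, -1.5, 0, 0, 0], [-7, 0, -1, 0, 0, 0], [-6, 0, -0.7, 0, 0, 0], [0, 0, 0, 0, 0, 0]]}}

```text
time: 18.9
tool_pos: [560.5, -19.8, 155.4]
tcp_rot: [180.0, 0.0, -176.6]
ft_force: [0.1, 0.3, -0.5]
finger_gap: 21.5
grip_force: 92.9
```

```bash
python3 - <<'E'
from h import *
s=sense(); print(s["tool_pos"].round(1),s["tcp_rot"].round(1),s["ft_force"],s["finger_gap"])
im,d,T=snap("side")
print(models.place_of("tool_tip","side")[:2],models.place_of("cover_edge","side")[:2])
for n in("cover",):
    r=models.cut_out(n,"side"); P=allw("side",d,T,r[0]["pixels"]); print(r[0]["confidence"],np.percentile(P,[3,50,97],axis=0).round())
cv2.imwrite("pics/s6.png",cv2.resize(im[100:320,220:480],None,fx=3,fy=2.7)[:,:,::-1])
E
```

```text
[560.5 -19.8 155.4] [ 180.     0.  -176.6] [ 0.05397456  0.32420879 -0.47497598] 21.500673055560124
[{'xyz': [643.1, -10.8, 163.1], 'confidence': 0.86}, {'xyz': [219.6, 290.0, 10.2], 'confidence': 0.65}] [{'xyz': [641.1, -19.5, 183.0], 'confidence': 0.77}]
0.56 [[ 637. -111.   53.]
 [ 645.  -39.  127.]
 [ 654.   65.  183.]]
```

View pics/s6.png

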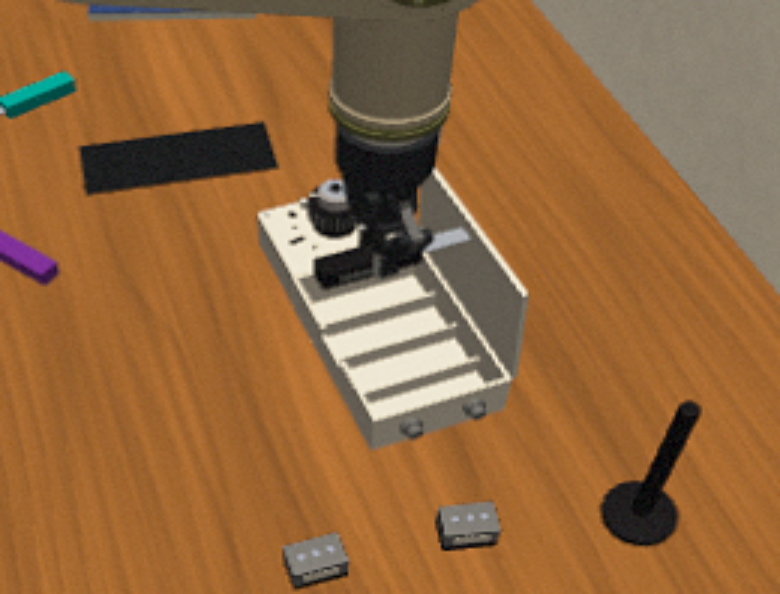

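The cover stands at about 1.5 rad, with its edge at z 183, and four empty bays are visible. I return the tool to its mat.

```bash
python3 - <<'E'
from h import *
s=plan(450,-26,155,183.4,calls=1); s=plan(461.5,334.3,155,173.3,start=s,calls=2); s=plan(461.5,334.3,30,173.3,start=s,calls=1)
E
```

```text
to 450 -26 155 183.4
  [[22.0,0.1,0.1,-0.0,0.0,-0.0],[22.0,0.1,0.1,-0.0,0.0,-0.0],[22.0,0.1,0.1,-0.0,0.0,-0.0],[22.0,0.1,0.1,-0.0,0.0,-0.0],[22.0,0.1,0.1,-0.0,0.0,-0.0]]
to 461.5 334.3 155 173.3
  [[-3.3,35.9,0.0,-0.0,-0.0,0.018],[-2.7,36.0,0.0,-0.0,-0.0,0.018],[-2.0,36.0,0.0,-0.0,-0.0,0.018],[-1.4,36.0,0.0,-0.0,-0.0,0.018],[-0.7,36.0,0.0,-0.0,-0.0,0.018]]
  [[-0.1,36.0,0.0,-0.0,-0.0,0.018],[0.5,36.0,0.0,-0.0,-0.0,0.018],[1.2,36.0,0.0,-0.0,-0.0,0.018],[1.8,36.0,0.0,-0.0,-0.0,0.018],[2.4,36.0,0.0,-0.0,-0.0,0.018]]
to 461.5 334.3 30 173.3
  [[0.0,-0.0,25.0,0.0,0.0,0.0],[0.0,-0.0,25.0,0.0,0.0,0.0],[0.0,-0.0,25.0,0.0,0.0,0.0],[0.0,-0.0,25.0,0.0,0.0,0.0],[0.0,-0.0,25.0,0.0,0.0,0.0]]
```

Call:
{"api": "apply_moves", "payload": {"rows": [[22, 0, 0, 0, 0, 0], [22, 0, 0, 0, 0, 0], [22, 0, 0, 0, 0, 0], [22, 0, 0, 0, 0, 0], [22, 0, 0, 0, 0, 0]]}}

```text
time: 19.73
tool_pos: [449.4, -26.4, 155.3]
tcp_rot: [-180.0, 0.0, -176.6]
ft_force: [0.1, 0.7, -0.0]
finger_gap: 22.0
grip_force: 92.9
```

Call:
{"api": "apply_moves", "payload": {"rows": [[-3.3, 36, 0, 0, 0, 0.018], [-2.7, 36, 0, 0, 0, 0.018], [-2, 36, 0, 0, 0, 0.018], [-1.4, 36, 0, 0, 0, 0.018], [-0.7, 36, 0, 0, 0, 0.018]]}}

```text
time: 20.35
tool_pos: [456.0, 155.1, 155.5]
tcp_rot: [180.0, 0.0, 178.2]
ft_force: [1.3, 0.6, -0.4]
finger_gap: 22.0
grip_force: 92.9
```

Call:
{"api": "apply_moves", "payload": {"rows": [[0, 36, 0, 0, 0, 0.018], [0.5, 36, 0, 0, 0, 0.018], [1.2, 36, 0, 0, 0, 0.018], [1.8, 36, 0, 0, 0, 0.018], [2.4, 36, 0, 0, 0, 0.018]]}}

```text
time: 20.98
tool_pos: [462.1, 335.2, 155.4]
tcp_rot: [180.0, 0.0, 173.1]
ft_force: [0.4, -0.9, -0.9]
finger_gap: 22.0
grip_force: 93.0
```

Call:
{"api": "apply_moves", "payload": {"rows": [[0, 0, 25, 0, 0, 0], [0, 0, 25, 0, 0, 0], [0, 0, 25, 0, 0, 0], [0, 0, 25, 0, 0, 0], [0, 0, 25, 0, 0, 0]]}}

```text
time: 21.6
tool_pos: [462.1, 333.9, 29.6]
tcp_rot: [180.0, 0.0, 173.1]
ft_force: [0.4, -0.3, -1.2]
finger_gap: 21.9
grip_force: 93.0
```

Call:
{"api": "apply_moves", "payload": {"rows": [[0, 0, 8, 0, 0, 0], [0, 0, 6, 0, 0, 0], [0, 0, 4, 0, 0, 0], [0, 0, 3, 0, 0, 0], [0, 0, 0, 0, 0, 0]]}}

```text
time: 22.22
tool_pos: [462.3, 334.0, 9.4]
tcp_rot: [180.0, 0.0, 173.1]
ft_force: [0.2, 0.3, -1.0]
finger_gap: 21.5
grip_force: 93.0
```

Call:
{"api": "apply_moves", "payload": {"rows": [[0, 0, 1, 0, 0, 0], [0, 0, 1, 0, 0, 0], [0, 0, 0.5, 0, 0, 0], [0, 0, 0, 0, 0, 0], [0, 0, 0, 0, 0, 0]]}}

```text
time: 22.85
tool_pos: [462.1, 333.9, 6.7]
tcp_rot: [180.0, -0.0, 173.1]
ft_force: [1.2, 0.2, -1.3]
finger_gap: 21.9
grip_force: 93.2
```

Call:
{"api": "apply_moves", "payload": {"rows": [[0, 0, 0, 0, 0, 0], [0, 0, 0, 0, 0, 0], [0, 0, 0, 0, 0, 0], [0, 0, 0, 0, 0, 0], [0, 0, 0, 0, 0, 0]], "fingers": 60}}

```text
time: 23.48
tool_pos: [462.1, 333.9, 6.7]
tcp_rot: [-180.0, -0.0, 173.1]
ft_force: [0.1, 0.9, 0.4]
finger_gap: 60.3
grip_force: 0.0
```

Call:
{"api": "apply_moves", "payload": {"rows": [[0, 0, -10, 0, 0, 0], [0, 0, -35, 0, 0, 0], [0, 0, -40, 0, 0, 0], [0, 0, -50, 0, 0, 0], [0, 0, -50, 0, 0, 0]]}}

```text
time: 24.1
tool_pos: [461.9, 333.8, 194.0]
tcp_rot: [180.0, 0.0, 173.1]
ft_force: [1.6, 0.1, 0.4]
finger_gap: 59.9
grip_force: 0.0
```

```bash
python3 - <<'E'
from h import *
im,d,T=snap("wrist"); print(T[0].round(1))
for n in("tool_grip","mat_mid"): print(n,[(x["xyz"],x["confidence"]) for x in models.place_of(n,"wrist")][:2])
im,d,T=snap("top")
m=np.zeros(d.shape,bool); m[150:260,395:450]=1; P=allw("top",d,T,m); P=P[(P[:,2]>20)&(P[:,2]<40)]
k=cv2.kmeans(P.astype(np.float32),2,None,(3,20,1),5,0)[1].ravel()
for i in(0,1): rect(P[k==i],"mod")
print([(x["xyz"],x["confidence"]) for x in models.place_of("module0_mid","top")])
c=T[0]
s=plan(480,-120,210,270,start=T)
E
```

```text
[461.9 333.8 194. ]
tool_grip [([328.9, 483.6, 11.3], 0.87), ([541.6, 320.3, 12.1], 0.74)]
mat_mid [([463.8, 337.1, -0.2], 0.84)]
mod 156 [ 566.6 -225.1] [30.6 47.6] 77.4 z [26.2 30.9 34.3]
mod 162 [ 439.8 -217.9] [44.  30.1] 0.3 z [25.6 31.3 35.5]
[([570.4, -228.6, 14.8], 0.44)]
to 480 -120 210 270
  [[-4.7,-30.0,-1.0,-0.0,0.001,-0.113],[-1.3,-30.3,-1.0,-0.0,0.001,-0.113],[2.1,-30.3,-1.0,-0.0,0.001,-0.113],[5.5,-29.9,-1.0,-0.0,0.001,-0.113],[8.9,-29.0,-1.0,-0.0,0.001,-0.113]]
  [[12.1,-27.9,-1.0,-0.0,0.001,-0.113],[15.1,-26.3,-1.0,-0.0,0.001,-0.113],[18.0,-24.5,-1.0,-0.0,0.001,-0.113],[20.6,-22.3,-1.0,-0.0,0.001,-0.113],[23.0,-19.8,-1.0,-0.0,0.001,-0.113]]
  [[25.1,-17.1,-1.0,-0.0,0.001,-0.113],[26.9,-14.2,-0.9,-0.0,0.001,-0.113],[28.3,-11.1,-0.9,-0.0,0.001,-0.113],[29.3,-7.8,-0.9,-0.0,0.001,-0.113],[30.0,-4.5,-0.9,-0.0,0.001,-0.113]]
```

```bash
python3 - <<'E'
from h import *
s=plan(440,-218,140,90)
E
```

```text
to 440 -218 140 90
  [[-3.0,-36.7,3.5,0.0,0.0,0.097],[-6.5,-36.2,3.5,0.0,0.0,0.097],[-10.0,-35.5,3.5,0.0,0.0,0.097],[-13.3,-34.3,3.5,0.0,0.0,0.097],[-16.6,-32.9,3.5,0.0,0.0,0.097]]
  [[-19.7,-31.1,3.5,0.0,0.0,0.097],[-22.6,-29.1,3.5,0.0,0.0,0.097],[-25.3,-26.8,3.5,0.0,0.0,0.097],[-27.8,-24.2,3.5,0.0,0.0,0.097],[-30.0,-21.4,3.5,0.0,0.0,0.097]]
  [[-31.9,-18.4,3.5,0.0,0.0,0.097],[-33.5,-15.2,3.5,0.0,0.0,0.097],[-34.8,-11.9,3.5,0.0,0.0,0.097],[-35.8,-8.5,3.5,0.0,0.0,0.097],[-36.5,-5.0,3.5,0.0,0.0,0.097]]
```

Call:
{"api": "apply_moves", "payload": {"rows": [[-3, -36.7, 0, 0, 0, 0.097], [-6.5, -36.2, 0, 0, 0, 0.097], [-10, -35.5, 0, 0, 0, 0.097], [-13.3, -34.3, 0, 0, 0, 0.097], [-16.6, -32.9, 0, 0, 0, 0.097]], "fingers": 75}}

```text
time: 24.98
tool_pos: [453.3, 148.5, 189.7]
tcp_rot: [-179.9, -0.1, 145.1]
ft_force: [1.1, 0.6, 0.3]
finger_gap: 75.2
grip_force: 0.0
```

Call:
{"api": "apply_moves", "payload": {"rows": [[-19.7, -31, 0, 0, 0, 0.097], [-22.6, -29, 0, 0, 0, 0.097], [-25.3, -26.8, 0, 0, 0, 0.097], [-27.8, -24.2, 5, 0, 0, 0.097], [-30, -21.4, 5, 0, 0, 0.097]]}}

```text
time: 25.6
tool_pos: [445.7, -34.9, 179.8]
tcp_rot: [-179.9, -0.1, 117.3]
ft_force: [-0.2, 0.1, 0.0]
finger_gap: 74.7
grip_force: 0.0
```

Call:
{"api": "apply_moves", "payload": {"rows": [[-31.9, -18.4, 5, 0, 0, 0.097], [-33.5, -15.2, 10, 0, 0, 0.097], [-34.8, -11.9, 10, 0, 0, 0.097], [-35.8, -8.5, 10, 0, 0, 0.097], [-36.5, -5, 10, 0, 0, 0.097]]}}

```text
time: 26.22
tool_pos: [437.6, -218.3, 134.5]
tcp_rot: [-179.8, -0.1, 89.5]
ft_force: [-0.2, -0.7, 0.8]
finger_gap: 75.3
grip_force: 0.0
```

```bash
cat >> h.py <<'E'
def mods():
    im,d,T=snap("wrist")
    r=models.cut_out("module0_mid","wrist")
    for q in r:
        P=allw("wrist",d,T,q["pixels"]); t=P[(P[:,2]>25)&(P[:,2]<38)]
        print(round(q["confidence"],2),end=" ")
        if len(t)>20: rect(t,"mod")
    m=np.ones(d.shape,bool); P=allw("wrist",d,T,m); s=(P[:,2]>26)&(P[:,2]<36)&(np.hypot(P[:,0]-T[0][0],P[:,1]-T[0][1])<50)
    rect(P[s],"near")
    return im,d,T
E
python3 - <<'E'
from h import *
print(tcp()[0].round(1),sense()["tcp_rot"].round(1)); im,d,T=mods(); cv2.imwrite("pics/w7.png",im[:,:,::-1])
E
```

```text
[ 437.6 -218.3  134.5] [-1.798e+02 -1.000e-01  8.950e+01]
0.82 mod 1999 [ 568.1 -224.2] [30.3 46.1] 78.2 z [27.9 29.7 30.9]
0.18 mod 2502 [ 588.1 -101.2] [132.3  56.8] 0.1 z [26.1 33.1 37.5]
near 1964 [ 440.1 -217.6] [29.6 45.9] 89.2 z [28.3 29.5 30.6]
```

View pics/w7.png

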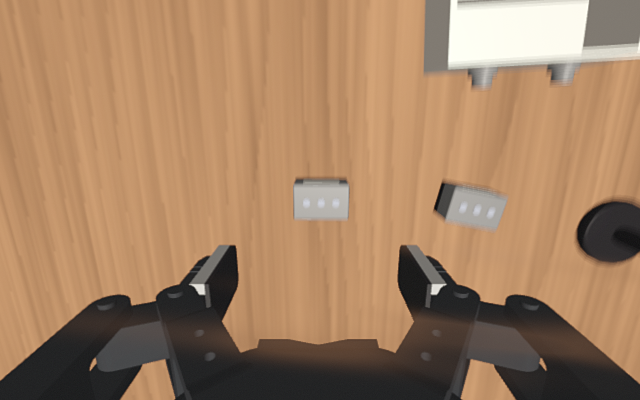

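Module A is at (321,200), centred between the fingers, and module B is at (473,207). I descend onto A.

Call:
{"api": "apply_moves", "payload": {"rows": [[0, 0, 30, 0, 0, 0], [0, 0, 30, 0, 0, 0], [0, 0, 25, 0, 0, 0], [0, 0, 0, 0, 0, 0], [0, 0, 0, 0, 0, 0]]}}

```text
time: 26.95
tool_pos: [439.1, -217.5, 52.2]
tcp_rot: [-180.0, -0.0, 89.8]
ft_force: [0.3, -0.8, 1.5]
finger_gap: 75.1
grip_force: 0.0
```

Call:
{"api": "apply_moves", "payload": {"rows": [[0, 1, 20, 0, 0, 0.01], [0, 0, 16, 0, 0, 0], [0, 0, 10, 0, 0, 0], [0, 0, 0, 0, 0, 0], [0, 0, 0, 0, 0, 0]]}}

```text
time: 27.58
tool_pos: [440.3, -218.1, 6.2]
tcp_rot: [180.0, 0.0, 89.1]
ft_force: [-0.1, 0.7, 0.2]
finger_gap: 74.8
grip_force: 0.0
```

Call:
{"api": "apply_moves", "payload": {"rows": [[0, 0, 0, 0, 0, 0], [0, 0, 0, 0, 0, 0], [0, 0, 0, 0, 0, 0], [0, 0, 0, 0, 0, 0], [0, 0, 0, 0, 0, 0]], "fingers": 35, "grip_force": 60}}

```text
time: 28.2
tool_pos: [440.6, -218.3, 6.5]
tcp_rot: [179.9, 0.0, 89.1]
ft_force: [-0.1, 1.2, 6.0]
finger_gap: 44.9
grip_force: 62.3
```

Call:
{"api": "apply_moves", "payload": {"rows": [[0, 0, 0, 0, 0, 0], [0, 0, 0, 0, 0, 0], [0, 0, -10, 0, 0, 0], [0, 0, -30, 0, 0, 0], [0, 0, -40, 0, 0, 0]]}}

```text
time: 28.82
tool_pos: [438.7, -217.0, 85.6]
tcp_rot: [-179.8, -0.1, 89.1]
ft_force: [0.4, -0.3, -0.9]
finger_gap: 44.7
grip_force: 61.6
```

```bash
python3 - <<'E'
from h import *
s=plan(500,-130,150,93.4,calls=1); s=plan(580.5,-89,150,93.4,calls=1,start=s); s=plan(580.5,-89,50,93.4,start=s,calls=1)
E
```

```text
to 500 -130 150 93.4
  [[17.6,12.0,-12.9,-0.001,-0.0,-0.015],[17.4,12.2,-12.9,-0.001,-0.0,-0.015],[17.2,12.5,-12.9,-0.001,-0.0,-0.015],[17.0,12.8,-12.9,-0.001,-0.0,-0.015],[16.9,13.0,-12.9,-0.001,-0.0,-0.015]]
to 580.5 -89 150 93.4
  [[7.2,16.6,0.0,0.0,0.0,0.0],[7.2,16.6,0.0,0.0,0.0,0.0],[7.2,16.6,0.0,0.0,0.0,0.0],[7.2,16.6,0.0,0.0,0.0,0.0],[7.2,16.6,0.0,0.0,0.0,0.0]]
to 580.5 -89 50 93.4
  [[0.0,-0.0,20.0,0.0,0.0,0.0],[0.0,-0.0,20.0,0.0,0.0,0.0],[0.0,-0.0,20.0,0.0,0.0,0.0],[0.0,-0.0,20.0,0.0,0.0,0.0],[0.0,-0.0,20.0,0.0,0.0,0.0]]
```

Call:
{"api": "apply_moves", "payload": {"rows": [[17.6, 12, -13, 0, 0, -0.015], [17.4, 12.2, -13, 0, 0, -0.015], [17.2, 12.5, -13, 0, 0, -0.015], [17, 12.8, -13, 0, 0, -0.015], [16.9, 13, -13, 0, 0, -0.015]]}}

```text
time: 29.45
tool_pos: [501.2, -130.1, 151.3]
tcp_rot: [-180.0, -0.0, 93.5]
ft_force: [0.4, -0.8, 0.2]
finger_gap: 45.0
grip_force: 61.7
```

Call:
{"api": "apply_moves", "payload": {"rows": [[9, 20.8, 0, 0, 0, 0], [9, 20.8, 0, 0, 0, 0], [9, 20.8, 0, 0, 0, 0], [9, 20.6, 0, 0, 0, 0], [0, 0, 0, 0, 0, 0]]}}

```text
time: 30.08
tool_pos: [582.3, -89.1, 150.7]
tcp_rot: [-180.0, -0.0, 93.5]
ft_force: [-1.0, -0.3, -0.8]
finger_gap: 44.6
grip_force: 61.7
```

```bash
python3 - <<'E'
from h import *
im,d,T=snap("wrist"); print(T[0].round(1),sense()["tcp_rot"].round(1),sense()["finger_gap"])
P=allw("wrist",d,T,np.ones(d.shape,bool))
a=np.deg2rad(3.4); o=np.array([584.4,-19.7]); q=P[:,:2]-o; L=np.c_[q@[np.cos(a),np.sin(a)],q@[-np.sin(a),np.cos(a)]]
f=(abs(P[:,2]-23)<5)|0
# partition tops / walls: y histogram of pts with z in 22..30, x within -50..40
s=(P[:,2]>21)&(P[:,2]<30)&(L[:,0]>-55)&(L[:,0]<-30); h,e=np.histogram(L[s,1],np.arange(-100,100,3)); print([(int(x),int(n)) for x,n in zip(e,h) if n>5])
s=(P[:,2]>21)&(P[:,2]<30)&(L[:,0]>20)&(L[:,0]<50); h,e=np.histogram(L[s,1],np.arange(-100,100,3)); print([(int(x),int(n)) for x,n in zip(e,h) if n>5])
s=(P[:,2]>49)&(P[:,2]<54)&(abs(L[:,1]-20)<60)&(L[:,0]<0); print("front wall x",np.percentile(L[s,0],[2,50,98]) if s.any() else 0)
cv2.imwrite("pics/w8.png",im[:,:,::-1])
E
```

```text
[582.3 -89.1 150.7] [-179.9   -0.    93.5] 44.85739156952609
[(-91, 87), (-46, 88), (-43, 40), (-1, 91), (2, 29), (44, 129), (47, 45)]
[(-91, 107), (-46, 110), (-43, 28), (-1, 111), (2, 19), (44, 163), (47, 30)]
front wall x [-64.78970591 -62.6019723  -60.6309323 ]
```

View pics/w8.png

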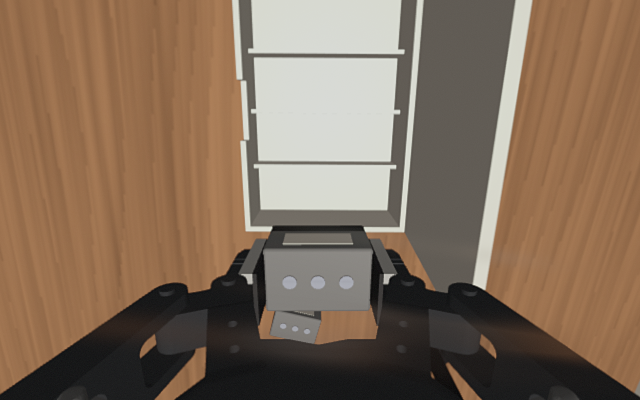

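Module A is held level at (318,278), and the bays match the logger frame to within 1 mm (partitions at -45, 0, 46). I lower it into bay 0.

Call:
{"api": "apply_moves", "payload": {"rows": [[0, -2, 30, 0, 0, 0], [0, 0, 30, 0, 0, 0], [0, 0, 30, 0, 0, 0], [0, 0, 15, 0, 0, 0], [0, 0, 10, 0, 0, 0]]}}

```text
time: 30.75
tool_pos: [579.4, -90.2, 35.3]
tcp_rot: [-180.0, -0.0, 93.4]
ft_force: [-0.4, -0.3, -0.7]
finger_gap: 44.7
grip_force: 61.7
```

Call:
{"api": "apply_moves", "payload": {"rows": [[0, 0, 10, 0, 0, 0], [0, 0, 8, 0, 0, 0], [0, 0, 5, 0, 0, 0], [0, 0, 0, 0, 0, 0], [0, 0, 0, 0, 0, 0]]}}

```text
time: 31.38
tool_pos: [580.2, -90.0, 13.1]
tcp_rot: [180.0, 0.0, 93.4]
ft_force: [-0.3, 1.2, -1.4]
finger_gap: 44.6
grip_force: 61.7
```

Call:
{"api": "apply_moves", "payload": {"rows": [[0, 0, 1.5, 0, 0, 0], [0, 0, 1, 0, 0, 0], [0, 0, 0, 0, 0, 0], [0, 0, 0, 0, 0, 0], [0, 0, 0, 0, 0, 0]]}}

```text
time: 32.0
tool_pos: [580.1, -90.0, 10.5]
tcp_rot: [180.0, 0.0, 93.4]
ft_force: [-1.4, 0.3, 4.2]
finger_gap: 44.9
grip_force: 62.1
```

Call:
{"api": "apply_moves", "payload": {"rows": [[0, 0, 0, 0, 0, 0], [0, 0, 0, 0, 0, 0], [0, 0, 0, 0, 0, 0], [0, 0, 0, 0, 0, 0], [0, 0, -3, 0, 0, 0]], "fingers": 55}}

```text
time: 32.62
tool_pos: [579.6, -89.9, 13.0]
tcp_rot: [-180.0, -0.0, 93.4]
ft_force: [0.2, -0.5, 0.1]
finger_gap: 54.6
grip_force: 0.0
```

Call:
{"api": "apply_moves", "payload": {"rows": [[0, 0, -10, 0, 0, 0], [0, 0, -30, 0, 0, 0], [0, 0, -35, 0, 0, 0], [0, 0, -35, 0, 0, 0], [0, 0, -25, 0, 0, 0]]}}

```text
time: 33.25
tool_pos: [580.7, -90.2, 151.2]
tcp_rot: [179.8, 0.1, 93.4]
ft_force: [0.5, -0.6, -0.4]
finger_gap: 54.5
grip_force: 0.0
```

```bash
python3 - <<'E'
from h import *
im,d,T=snap("top")
P=allw("top",d,T,np.ones(d.shape,bool)); s=(P[:,2]>20)&(P[:,2]<40)&(abs(P[:,0]-560)<70)&(abs(P[:,1]+230)<50); rect(P[s],"B")
s=plan(568,-224,150,78,calls=1)
E
```

```text
B 18 [ 567.9 -210.9] [ 2.3 40.6] 78.8 z [22.  27.4 34.5]
to 568 -224 150 78
  [[-26.5,-4.5,1.0,0.001,0.0,0.054],[-26.7,-3.1,1.0,0.001,0.0,0.054],[-26.8,-1.6,1.0,0.001,0.0,0.054],[-26.8,-0.2,1.0,0.001,0.0,0.054],[-26.8,1.3,1.0,0.001,0.0,0.054]]
```

B is mostly hidden by the arm in that view, but its visible edge matches.

Call:
{"api": "apply_moves", "payload": {"rows": [[-26.5, -4.5, 0, 0, 0, 0.054], [-26.7, -3, 0, 0, 0, 0.054], [-26.8, -1.6, 0, 0, 0, 0.054], [-26.8, 0, 0, 0, 0, 0.054], [-26.8, 1.3, 0, 0, 0, 0.054]], "fingers": 75}}

```text
time: 33.92
tool_pos: [565.5, -224.3, 148.5]
tcp_rot: [180.0, 0.0, 77.9]
ft_force: [-0.2, -0.9, -0.3]
finger_gap: 74.9
grip_force: 0.0
```

Call:
{"api": "apply_moves", "payload": {"rows": [[0, 0, 20, 0, 0, 0], [0, 0, 10, 0, 0, 0], [0, 0, 0, 0, 0, 0], [0, 0, 0, 0, 0, 0], [0, 0, 0, 0, 0, 0]]}}

```text
time: 34.55
tool_pos: [566.2, -223.2, 118.9]
tcp_rot: [179.9, 0.0, 78.0]
ft_force: [-1.4, 0.3, -0.1]
finger_gap: 74.8
grip_force: 0.0
```

```bash
python3 - <<'E'
from h import *
print(tcp()[0].round(1),sense()["tcp_rot"].round(1)); im,d,T=mods()
E
```

```text
[ 566.2 -223.2  118.9] [179.9   0.   78. ]
0.78 mod 2252 [ 568.4 -224.2] [30.5 45.7] 78.7 z [28.1 29.5 30.6]
near 2232 [ 568.4 -224.2] [30.5 45.7] 78.7 z [28.3 29.5 30.6]
```

Call:
{"api": "apply_moves", "payload": {"rows": [[-0.5, 2.4, 35, 0, 0, -0.012], [0, 0, 35, 0, 0, 0], [0, 0, 25, 0, 0, 0], [0, 0, 12, 0, 0, 0], [0, 0, 5, 0, 0, 0]]}}

```text
time: 35.28
tool_pos: [567.9, -224.4, 6.1]
tcp_rot: [-180.0, -0.0, 78.7]
ft_force: [0.3, 0.3, -0.8]
finger_gap: 75.4
grip_force: 0.0
```

Call:
{"api": "apply_moves", "payload": {"rows": [[0, 0, 0, 0, 0, 0], [0, 0, 0, 0, 0, 0], [0, 0, 0, 0, 0, 0], [0, 0, 0, 0, 0, 0], [0, 0, 0, 0, 0, 0]], "fingers": 35, "grip_force": 60}}

```text
time: 35.9
tool_pos: [569.0, -225.0, 7.8]
tcp_rot: [179.9, 0.0, 78.7]
ft_force: [0.4, 0.5, 6.4]
finger_gap: 45.3
grip_force: 62.9
```

Call:
{"api": "apply_moves", "payload": {"rows": [[0, 0, 0, 0, 0, 0], [0, 0, 0, 0, 0, 0], [0, 0, -10, 0, 0, 0], [0, 0, -30, 0, 0, 0], [0, 0, -40, 0, 0, 0]]}}

```text
time: 36.52
tool_pos: [566.5, -223.8, 85.9]
tcp_rot: [-179.8, -0.0, 78.7]
ft_force: [0.3, -0.8, -0.4]
finger_gap: 44.9
grip_force: 62.2
```

```bash
python3 - <<'E'
from h import *
s=plan(570,-224,150,78.7,calls=1);s=plan(575,2.5,150,93.4,calls=1,start=s)
E
```

```text
to 570 -224 150 78.7
  [[0.1,0.6,-12.8,-0.001,-0.0,-0.0],[0.1,0.7,-12.8,-0.001,-0.0,-0.0],[0.1,0.7,-12.8,-0.001,-0.0,-0.0],[0.1,0.7,-12.8,-0.001,-0.0,-0.0],[0.1,0.7,-12.8,-0.001,-0.0,-0.0]]
to 575 2.5 150 93.4
  [[44.6,-7.9,-0.0,-0.0,0.0,-0.051],[45.0,-5.6,-0.0,-0.0,0.0,-0.051],[45.2,-3.3,-0.0,-0.0,0.0,-0.051],[45.3,-1.0,-0.0,-0.0,0.0,-0.051],[45.3,1.4,0.0,-0.0,0.0,-0.051]]
```

Call:
{"api": "apply_moves", "payload": {"rows": [[0, 0, -13, 0, 0, 0], [0, 0, -13, 0, 0, 0], [0, 0, -13, 0, 0, 0], [0, 0, -13, 0, 0, 0], [0, 0, -13, 0, 0, 0]]}}

```text
time: 37.15
tool_pos: [567.6, -224.3, 151.5]
tcp_rot: [-179.9, -0.0, 78.7]
ft_force: [-0.6, -1.1, -1.6]
finger_gap: 44.6
grip_force: 62.3
```

Call:
{"api": "apply_moves", "payload": {"rows": [[44.6, -7.9, 0, 0, 0, -0.051], [45, -5.6, 0, 0, 0, -0.051], [45.2, -3.3, 0, 0, 0, -0.051], [45.3, -1, 0, 0, 0, -0.051], [45.3, 1.4, 0, 0, 0, -0.051]]}}

```text
time: 37.78
tool_pos: [573.1, 3.5, 151.6]
tcp_rot: [180.0, 0.0, 93.4]
ft_force: [-0.1, 0.5, -2.3]
finger_gap: 45.1
grip_force: 62.2
```

Call:
{"api": "apply_moves", "payload": {"rows": [[0, 0, 20, 0, 0, 0], [0, 0, 20, 0, 0, 0], [0, 0, 10, 0, 0, 0], [0, 0, 0, 0, 0, 0], [0, 0, 0, 0, 0, 0]]}}

```text
time: 38.4
tool_pos: [573.6, 1.4, 101.7]
tcp_rot: [180.0, 0.0, 93.2]
ft_force: [-0.5, -0.1, -1.3]
finger_gap: 45.1
grip_force: 62.2
```

Call:
{"api": "apply_moves", "payload": {"rows": [[1.4, 1.5, 25, 0, 0, 0], [0, 0, 25, 0, 0, 0], [0, 0, 20, 0, 0, 0], [0, 0, 10, 0, 0, 0], [0, 0, 6, 0, 0, 0]]}}

```text
time: 39.02
tool_pos: [574.8, 3.5, 15.1]
tcp_rot: [180.0, 0.0, 93.3]
ft_force: [-0.4, -0.6, -1.2]
finger_gap: 44.6
grip_force: 62.2
```

Call:
{"api": "apply_moves", "payload": {"rows": [[0, 0, 2, 0, 0, 0], [0, 0, 1.5, 0, 0, 0], [0, 0, 0, 0, 0, 0], [0, 0, 0, 0, 0, 0], [0, 0, 0, 0, 0, 0]]}}

```text
time: 39.65
tool_pos: [574.7, 3.6, 11.9]
tcp_rot: [180.0, 0.0, 93.3]
ft_force: [-0.1, 0.8, -2.1]
finger_gap: 44.7
grip_force: 62.2
```

Call:
{"api": "apply_moves", "payload": {"rows": [[0, 0, 0, 0, 0, 0], [0, 0, 0, 0, 0, 0], [0, 0, 0, 0, 0, 0], [0, 0, 0, 0, 0, 0], [0, 0, -3, 0, 0, 0]], "fingers": 55}}

```text
time: 40.28
tool_pos: [574.3, 3.6, 14.5]
tcp_rot: [-180.0, -0.0, 93.3]
ft_force: [0.8, -0.4, 1.1]
finger_gap: 55.1
grip_force: 0.0
```

Call:
{"api": "apply_moves", "payload": {"rows": [[0, 0, -10, 0, 0, 0], [0, 0, -35, 0, 0, 0], [0, 0, -45, 0, 0, 0], [0, 0, -50, 0, 0, 0], [0, 0, -50, 0, 0, 0]]}}

```text
time: 40.9
tool_pos: [574.5, 3.6, 207.2]
tcp_rot: [179.9, 0.0, 93.3]
ft_force: [0.1, -0.1, -0.9]
finger_gap: 54.6
grip_force: 0.0
```

Call:
{"api": "apply_moves", "payload": {"rows": [[-25, 0, -20, 0, 0, 0], [-25, 0, -10, 0, 0, 0], [-25, 0, 0, 0, 0, 0], [-25, 0, 0, 0, 0, 0], [0, 0, 0, 0, 0, 0]], "fingers": 0}}

```text
time: 41.52
tool_pos: [580.3, -97.8, 235.5]
tcp_rot: [180.0, 0.0, 93.1]
ft_force: [0.1, -0.2, 0.8]
finger_gap: 0.3
grip_force: 0.0
```

```bash
python3 - <<'E'
from h import *
im,d,T=snap("wrist","w9.png"); print(T[0].round(1),sense()["tcp_rot"].round(1))
P=allw("wrist",d,T,np.ones(d.shape,bool))
a=np.deg2rad(3.4); o=np.array([584.4,-19.7]); q=P[:,:2]-o; L=np.c_[q@[np.cos(a),np.sin(a)],q@[-np.sin(a),np.cos(a)],P[:,2]]
s=(L[:,2]>31)&(L[:,2]<40)&(abs(L[:,0])<50)
for y0 in(-69,-23,23,69):
    t=L[s&(abs(L[:,1]-y0)<20)]
    if len(t)>100: rect(t,f"bay{y0}")
c=L[(L[:,0]>40)&(L[:,2]>80)&(abs(L[:,1])<95)]; print(np.percentile(c,[2,50,98],axis=0).round() if len(c) else 0)
E
```

```text
[580.3 -97.8 235.5] [180.   -0.   93.2]
bay-69 1097 [ -8.2 -69.5] [29.5 45.9] 90.0 z [32.1 33.6 34.7]
bay23 1363 [-8.3 24.5] [29.4 45.7] 89.8 z [32.1 33.5 35. ]
[[ 41. -89.  85.]
 [ 63. -29. 169.]
 [ 67.  63. 327.]]
```

View pics/w9.png

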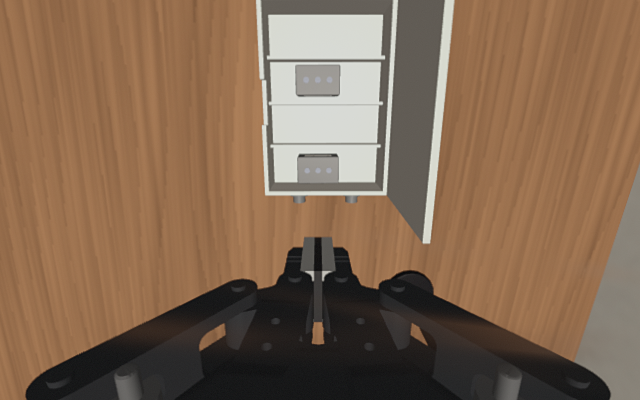

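Both modules stand in bays, with their tops at z 33.6: bay 0 at (318,168) and bay 2 at (318,80). The cover is open on the right. I go behind it with shut fingers.

```bash
python3 - <<'E'
from h import *
s=plan(700,-13,242,183.4,calls=2)
E
```

```text
to 700 -13 242 183.4
  [[7.7,12.4,-0.7,0.0,0.0,-0.157],[5.6,13.5,-0.7,0.0,0.0,-0.157],[3.5,14.2,-0.7,0.0,0.0,-0.157],[1.2,14.6,-0.7,0.0,0.0,-0.157],[-1.1,14.6,-0.7,0.0,0.0,-0.157]]
  [[-3.4,14.2,-0.7,0.0,0.0,-0.157],[-5.6,13.5,-0.7,0.0,0.0,-0.157],[-7.6,12.5,-0.7,0.0,0.0,-0.157],[-9.5,11.1,-0.7,0.0,0.0,-0.157],[-11.1,9.5,-0.7,0.0,0.0,-0.157]]
```

Call:
{"api": "apply_moves", "payload": {"rows": [[7.7, 12.4, -1, 0, 0, -0.157], [5.6, 13.5, -1, 0, 0, -0.157], [3.5, 14.2, -1, 0, 0, -0.157], [1.2, 14.6, -1, 0, 0, -0.157], [-1.1, 14.6, -1, 0, 0, -0.157]]}}

```text
time: 42.2
tool_pos: [640.5, -52.7, 240.1]
tcp_rot: [180.0, -0.0, 138.6]
ft_force: [-0.7, -0.6, 0.5]
finger_gap: 0.2
grip_force: 0.0
```

Call:
{"api": "apply_moves", "payload": {"rows": [[-3.4, 14.2, -1, 0, 0, -0.157], [-5.6, 13.5, -1, 0, 0, -0.157], [-7.6, 12.5, 0, 0, 0, -0.157], [-9.5, 11.1, 0, 0, 0, -0.157], [-11.1, 9.5, 0, 0, 0, -0.157]]}}

```text
time: 42.82
tool_pos: [700.4, -11.0, 242.1]
tcp_rot: [180.0, 0.0, -176.4]
ft_force: [0.6, 0.2, 0.1]
finger_gap: -0.4
grip_force: 0.0
```

Call:
{"api": "apply_moves", "payload": {"rows": [[0, 0, 0, 0, 0, 0], [0, 0, 20, 0, 0, 0], [0, 0, 25, 0, 0, 0], [0, 0, 25, 0, 0, 0], [0, 0, 14, 0, 0, 0]]}}

```text
time: 43.45
tool_pos: [698.3, -12.8, 154.4]
tcp_rot: [180.0, -0.2, -176.9]
ft_force: [0.3, 0.3, 0.5]
finger_gap: 0.0
grip_force: 0.0
```

Call:
{"api": "apply_moves", "payload": {"rows": [[0, 0, 0, 0, 0, 0], [0, 0, 0, 0, 0, 0], [8, 0, 0, 0, 0, 0], [8, 0, 0, 0, 0, 0], [8, 0, 0, 0, 0, 0]]}}

```text
time: 44.08
tool_pos: [675.7, -14.1, 158.2]
tcp_rot: [-180.0, 0.0, -176.8]
ft_force: [-0.4, -0.6, -0.7]
finger_gap: 0.1
grip_force: 0.0
```

Call:
{"api": "apply_moves", "payload": {"rows": [[8, 0, 0, 0, 0, 0], [8, 0, 0, 0, 0, 0], [7, 0, 0.5, 0, 0, 0], [7.8, 0, 1, 0, 0, 0], [7.8, 0, 1.5, 0, 0, 0]]}}

```text
time: 44.7
tool_pos: [637.5, -16.2, 155.0]
tcp_rot: [-180.0, 0.0, -176.8]
ft_force: [1.4, 0.3, 1.7]
finger_gap: -0.0
grip_force: 0.9
```

Call:
{"api": "apply_moves", "payload": {"rows": [[7.5, 0, 2.1, 0, 0, 0], [7.5, 0, 2.5, 0, 0, 0], [7.2, 0, 3.2, 0, 0, 0], [7, 0, 3.6, 0, 0, 0], [6.6, 0, 4.3, 0, 0, 0]]}}

```text
time: 45.32
tool_pos: [601.4, -18.2, 138.6]
tcp_rot: [180.0, -0.0, -176.8]
ft_force: [-0.5, 0.2, 1.6]
finger_gap: 0.1
grip_force: 0.8
```

Call:
{"api": "apply_moves", "payload": {"rows": [[6.4, 0, 4.6, 0, 0, 0], [6, 0, 5.2, 0, 0, 0], [5.6, 0, 5.5, 0, 0, 0], [5.1, 0, 6, 0, 0, 0], [4.7, 0, 6.4, 0, 0, 0]]}}

```text
time: 45.95
tool_pos: [573.8, -19.8, 110.8]
tcp_rot: [180.0, -0.0, -176.8]
ft_force: [0.2, 0.1, 2.7]
finger_gap: -0.0
grip_force: 0.7
```

```bash
python3 - <<'E'
from h import *
s=sense(); print(s["tool_pos"].round(1),s["ft_force"].round(1))
im,d,T=snap("side"); print(models.place_of("cover_edge","side")[:2])
cv2.imwrite("pics/s10.png",cv2.resize(im[100:320,220:480],None,fx=3,fy=2.7)[:,:,::-1])
E
```

```text
[573.8 -19.8 110.8] [0.2 0.1 2.7]
[{'xyz': [539.3, -20.8, 123.3], 'confidence': 0.66}]
```

View pics/s10.png

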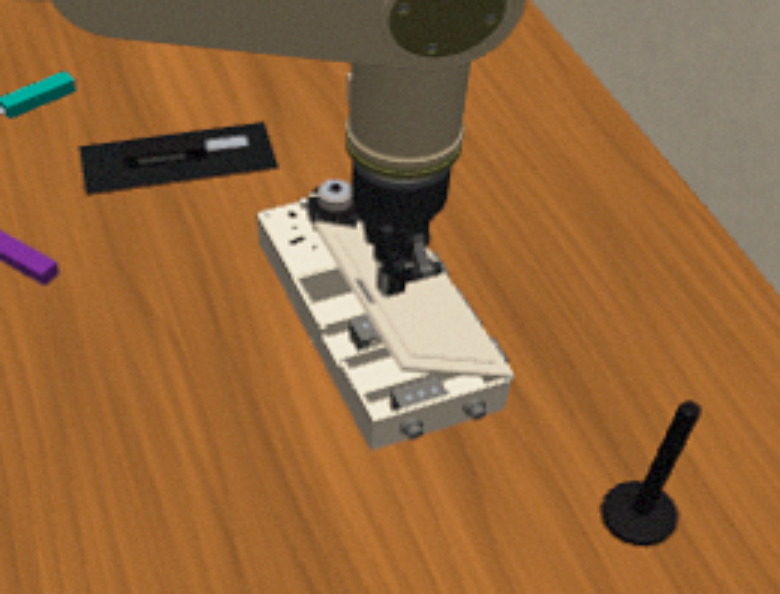

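The cover is coming down at about 0.57 rad, and the tool lies on its mat. I continue.

Call:
{"api": "apply_moves", "payload": {"rows": [[4.2, 0, 6.6, 0, 0, 0], [3.7, 0, 7, 0, 0, 0], [3.2, 0, 7.2, 0, 0, 0], [2.5, 0, 7.5, 0, 0, 0], [2, 0, 7.6, 0, 0, 0]]}}

```text
time: 46.68
tool_pos: [558.3, -20.7, 74.7]
tcp_rot: [180.0, -0.0, -176.8]
ft_force: [0.6, -0.1, 0.4]
finger_gap: -0.1
grip_force: 0.7
```

Call:
{"api": "apply_moves", "payload": {"rows": [[1.5, 0, 7.7, 0, 0, 0], [0, 0, 6, 0, 0, 0], [0, 0, 4, 0, 0, 0], [0, 0, 2, 0, 0, 0], [0, 0, 0, 0, 0, 0]]}}

```text
time: 47.3
tool_pos: [557.0, -20.7, 56.9]
tcp_rot: [180.0, -0.0, -176.8]
ft_force: [-8.4, 1.2, 14.1]
finger_gap: 0.1
grip_force: 6.9
```

Call:
{"api": "apply_moves", "payload": {"rows": [[0, 0, -20, 0, 0, 0], [0, 0, -40, 0, 0, 0], [0, 0, -40, 0, 0, 0], [0, 0, 0, 0, 0, 0], [0, 0, 0, 0, 0, 0]], "fingers": 72}}

```text
time: 47.92
tool_pos: [557.3, -20.7, 156.0]
tcp_rot: [-180.0, 0.1, -176.8]
ft_force: [0.1, -0.5, -0.5]
finger_gap: 72.2
grip_force: 0.0
```

```bash
python3 - <<'E'
from h import *
s=plan(575.6,130.5,155,150,calls=1)
im,d,T=snap("side"); print(models.place_of("cover_edge","side")[:2])
E
```

```text
to 575.6 130.5 155 150
  [[-5.3,30.0,0.2,0.0,0.0,0.116],[-1.8,30.4,0.2,0.0,0.0,0.116],[1.7,30.4,0.2,0.0,0.0,0.116],[5.2,30.0,0.2,0.0,0.0,0.116],[8.6,29.2,0.2,0.0,0.0,0.116]]
[{'xyz': [517.4, -23.2, 54.3], 'confidence': 0.9}, {'xyz': [654.0, -17.7, 55.9], 'confidence': 0.43}]
```

Cover edge is at z 54, within error of the closed height (52), so the cover reads as closed.

Call:
{"api": "apply_moves", "payload": {"rows": [[-5.3, 30, 0, 0, 0, 0.116], [-1.8, 30.4, 0, 0, 0, 0.116], [1.7, 30.4, 0, 0, 0, 0.116], [5.2, 30, 0, 0, 0, 0.116], [8.6, 29.2, 0, 0, 0, 0.116]]}}

```text
time: 48.65
tool_pos: [574.4, 131.3, 154.0]
tcp_rot: [-179.9, -0.1, 149.8]
ft_force: [-0.2, -0.5, 1.1]
finger_gap: 71.9
grip_force: 0.0
```

Call:
{"api": "apply_moves", "payload": {"rows": [[0, 0, 0, 0, 0, 0], [0, 0, 0, 0, 0, 0], [0, 0, 0, 0, 0, 0], [0, 0, 15, 0, 0, 0], [0, 0, 15, 0, 0, 0]]}}

```text
time: 49.28
tool_pos: [575.1, 129.9, 124.3]
tcp_rot: [-180.0, -0.0, 150.0]
ft_force: [-0.3, -1.0, -0.3]
finger_gap: 71.7
grip_force: 0.0
```

```bash
python3 - <<'E'
from h import *
s=plan(575.6,130.6,66,150.2,calls=1)
E
```

```text
to 575.6 130.6 66 150.2
  [[-0.0,0.2,11.7,-0.0,-0.0,-0.001],[-0.0,0.2,11.7,-0.0,-0.0,-0.001],[-0.0,0.2,11.7,-0.0,-0.0,-0.001],[-0.0,0.2,11.7,-0.0,-0.0,-0.001],[-0.0,0.2,11.7,-0.0,-0.0,-0.001]]
```

Call:
{"api": "apply_moves", "payload": {"rows": [[0, 1, 17, 0, 0, 0], [0, 0, 17, 0, 0, 0], [0, 0, 14, 0, 0, 0], [0, 0, 9, 0, 0, 0], [0, 0, 0, 0, 0, 0]]}}

```text
time: 49.9
tool_pos: [575.3, 131.2, 67.8]
tcp_rot: [-179.9, -0.1, 150.0]
ft_force: [-0.4, -0.1, 0.4]
finger_gap: 72.1
grip_force: 0.0
```

Call:
{"api": "apply_moves", "payload": {"rows": [[0, 0, 0, 0, 0, 0], [0, 0, 0, 0, 0, 0], [0, 0, 0, 0, 0, 0], [0, 0, 0, 0, 0, 0], [0, 0, 0, 0, 0, 0]], "fingers": 40, "grip_force": 50}}

```text
time: 50.52
tool_pos: [575.8, 130.2, 70.1]
tcp_rot: [-179.9, 0.0, 150.0]
ft_force: [-5.8, -5.6, 8.2]
finger_gap: 50.3
grip_force: 51.8
```

Call:
{"api": "apply_moves", "payload": {"rows": [[0, 0, 0, 0, 0, -0.1], [0, 0, 0, 0, 0, -0.1], [0, 0, 0, 0, 0, -0.1], [0, 0, 0, 0, 0, -0.1], [0, 0, 0, 0, 0, -0.1]]}}

```text
time: 51.15
tool_pos: [575.8, 130.0, 70.1]
tcp_rot: [-179.9, -0.0, 178.8]
ft_force: [-7.1, -6.5, 7.9]
finger_gap: 50.5
grip_force: 52.0
```

Call:
{"api": "apply_moves", "payload": {"rows": [[0, 0, 0, 0, 0, -0.1], [0, 0, 0, 0, 0, -0.1], [0, 0, 0, 0, 0, -0.1], [0, 0, 0, 0, 0, -0.1], [0, 0, 0, 0, 0, 0]]}}

```text
time: 51.78
tool_pos: [575.8, 129.9, 70.1]
tcp_rot: [-179.9, -0.1, -158.4]
ft_force: [-6.4, -6.3, 7.5]
finger_gap: 50.3
grip_force: 52.0
```

Call:
{"api": "apply_moves", "payload": {"rows": [[0, 0, 0, 0, 0, 0], [0, 0, 0, 0, 0, 0], [0, 0, 0, 0, 0, 0], [0, 0, -10, 0, 0, 0], [0, 0, -20, 0, 0, 0]], "fingers": 72}}

```text
time: 52.4
tool_pos: [575.2, 131.3, 99.0]
tcp_rot: [180.0, -0.1, -158.4]
ft_force: [0.9, 0.2, 0.2]
finger_gap: 71.7
grip_force: 0.0
```

Call:
{"api": "apply_moves", "payload": {"rows": [[10, 0, -40, 0, 0, 0.1], [20, 0, -40, 0, 0, 0.1], [30, 0, -40, 0, 0, 0.1], [0, 0, -20, 0, 0, 0.07], [0, 0, 0, 0, 0, 0]]}}

```text
time: 53.02
tool_pos: [519.3, 117.2, 242.7]
tcp_rot: [180.0, 0.4, -179.6]
ft_force: [0.1, 0.2, -0.8]
finger_gap: 71.9
grip_force: 0.0
```

```bash
python3 - <<'E'
from h import *
im,d,T=snap("wrist"); print(T[0].round(1),sense()["tcp_rot"].round(1))
for n in("tool_grip","mat_mid","cover_edge"): print(n,[(x["xyz"],x["confidence"]) for x in models.place_of(n,"wrist")][:2])
c=eyes.get_calibration("wrist"); M=np.array(c["mount"])
X=np.array([575.7,130.8,77.]); Xc=M[:3,:3].T@((T[1].inv().apply(X-T[0]))-M[:3,3])
uv=cv2.projectPoints(Xc.reshape(1,3),np.zeros(3),np.zeros(3),np.array(c["intrinsics"]),np.array(c["D"]))[0].ravel().astype(int); print(uv)
u,v=uv; a=im[max(0,v-90):v+90,max(0,u-130):u+130]; cv2.imwrite("pics/f.png",cv2.resize(a,None,fx=3,fy=3,interpolation=cv2.INTER_CUBIC)[:,:,::-1])
E
```

```text
[519.3 117.2 242.7] [ 180.     0.2 -179.6]
tool_grip [([462.9, 339.6, 18.9], 0.93)]
mat_mid [([468.0, 334.1, 1.5], 0.76)]
cover_edge [([520.6, -23.0, 52.6], 0.76)]
[328 233]
```

View pics/f.png

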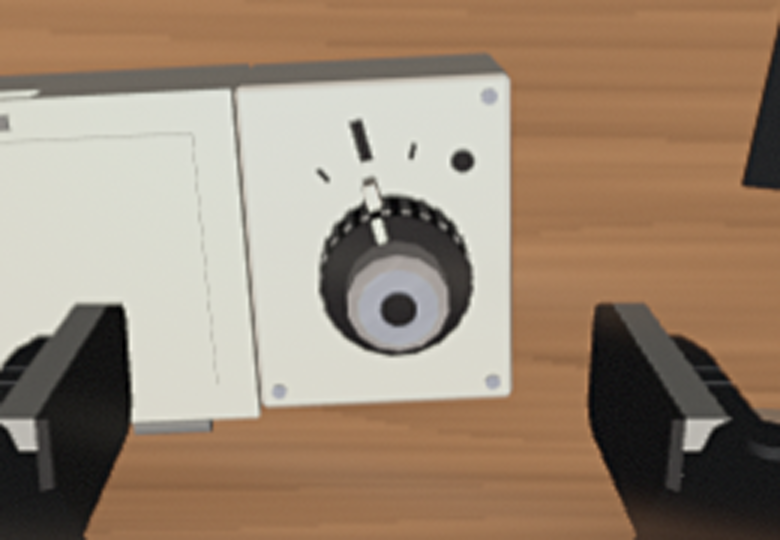

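The pointer (370,190) lines up with the long broad bar (360,140). The cover is closed, the tool is on its mat, and the robot touches nothing.

```bash
python3 -c "
from bench import job
print(job.hand_in())"
```

```text
the job is handed in; nothing more can be done
None
```

I handed the job in, though no verdict came back: both modules stand upright in bays 0 and 2, the cover reads closed, the collar points at run, and the pry tool lies on its mat.

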